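Set out the fill-check station beside the can seamer

TASK

Set out the fill-check station for the canning run, every item on its own holder. The full can that was left in the blue cup stand belongs upright on the middle of the scale's round pan, the clear beaker belongs upright in the cup stand, the red-handled date stamp belongs upright on the ink pad, and the refractometer belongs lying in the wire cradle. Keep the can and the beaker upright all the way.

Things in the scene. Friction and masses are not known exactly. Their poses are not given: they have to be found in the camera images.
- can_mid (a point): full, shut, plain white and silver drinks can, 66 mm diameter, 122 mm tall, 0.37 kg; at the start it stands in the blue cup stand. The point is its centre, 61 mm above its underside; z points up along the can
- beaker_mid (a point): clear open plastic beaker standing on the table, 79 mm tall, 56 mm diameter at the rim, 48 mm at the foot, about 40 g. The point is on its axis, half-way up, 39.5 mm above its underside; z points up
- stamp_mid (a point): hand date stamp standing on the table: black base 34 x 34 x 20 mm, red grip on top about 26 mm thick from 20 to 70 mm above the underside (take it by the red grip). The point is on its axis, half-way up, 35 mm above its underside; z points up
- refractometer_mid (a point): hand refractometer lying on the table, a black tube with a light end, 160 mm long, 27 mm thick where it is gripped near the middle, round, so that it can roll; 0.16 kg. The point is on the tube's axis near the middle of its length, 14 mm above its underside; its y axis runs along the tube
- scale_pan (a point): small white bench scale, 126 x 98 mm, display on the side toward the robot, round steel pan of 90 mm diameter. The point is the centre of the pan's top face, 32 mm above the table; z up. Fixed. Scale and cup stand are neighbours near the left end of the table, about 0.12 m apart, with rows of 122 mm tall cans close behind them (from 0.52 m ahead of the robot's base)
- stand_floor (a point): blue round cup stand, outer diameter 94 mm, inner diameter 78 mm, wall top 28 mm above the table. The point is the centre of its inner floor, 6 mm above the table; z up. The can stands in it at the start. Fixed. A tall machine, the can seamer, stands close behind the middle of the table (front 0.546 m ahead of the robot's base, 1.1 m tall): go past in front of it
- pad_face (a point): open ink pad: black square tray 68 x 68 mm, inside 54 x 54 mm, rim 14 mm above the table, with a blue felt inside. The point is the centre of the felt's top face, 8 mm above the table; x and y along the sides, z up. The stamp's base stands on the felt within the rim, turned either way. Fixed
- cradle_seat (a point): wire cradle for the refractometer: green base 116 x 78 x 9 mm with two bent steel wires across it, 38 mm either side of the middle, each a V that is 60 mm wide at the top (53 mm above the table). The tube lies in both Vs. The point is the middle of the seated tube's axis, 43 mm above the table; x runs along the seated tube, either way round will do, z up. Fixed

How it is judged:
At the end, for the whole second after the job is handed in: Can upright on the scale's pan within 15 mm of its middle; beaker upright on the cup stand's floor (18 mm); stamp upright on the ink pad's felt (13 mm); refractometer down in both Vs of the cradle, middle within 18 mm, in line within 10 degrees; all released and at rest (horizontal distance between can_mid and scale_pan below 0.015 m and z of can_mid in the frame of scale_pan between 0.055 and 0.067 m and angle between each of can_mid, beaker_mid, stamp_mid's own z axis and vertical below 0.1 rad and horizontal distance between beaker_mid and stand_floor below 0.018 m and z of beaker_mid in the frame of stand_floor between 0.0345 and 0.0455 m and horizontal distance between stamp_mid and pad_face below 0.013 m and z of stamp_mid in the frame of pad_face between 0.03 and 0.041 m and horizontal distance between refractometer_mid and cradle_seat below 0.018 m and z of refractometer_mid in the frame of cradle_seat between -0.006 and 0.006 m and angle between the y axis of refractometer_mid and the x axis of cradle_seat, either way round below 0.17 rad and linear speed of each of can, beaker, stamp, refractometer below 0.02 m/s); the robot touches nothing.
It fails at once if the can or the beaker is tipped over (angle between any of can_mid, beaker_mid's own z axis and vertical above 0.6 rad).
It also fails if it takes over 109 s, if anything falls off the work surface, if the arm or the gripper's body presses on something with over 40 N, if the wrist force passes 120 N, or if a joint passes its speed limit or range.

ROBOT

A 6-joint arm with a two-finger parallel gripper is mounted at the origin on a cart in front of the work surface, level with it; the furniture and walls round the work are solid. World frame = base frame: x ahead of the robot, y to its left, z up, the work surface at z = 0. Lengths are in m, angles in rad, forces in N, time in s.
With the tool pointing down it reaches from about 0.35 to 0.725 m from the base axis. Payload 4.3 kg.
Tool frame: the origin (TCP) lies midway between the tips of the shut fingers; the grasp point (between the pads) lies robot.grip_depth behind it (robot.grip_depth is the distance from the TCP to the grasp point, in m); x points along the fingers, y is the direction in which the jaws open and shut, and the axes are right-handed (so a half turn about x gives the same grasp; the last joint's range is limited). The gripper opens to 85 mm and grips with 20 to 120 N. Pads are 22 mm wide; open, the fingers measure 114 mm over their backs; the gripper's body (76 mm by 85 mm) begins 54 mm behind the grasp point. The pads swing forward as they close: fully open they stand 13 mm farther back than shut.
Start: joints at [-1.394, 0.377, 0.081, 1.274, 0, 1.46], TCP at [0.163, -0.552, 0.231] pointing down, gripper open.
Joint ranges: [-2.72, 2.72], [-0.84, 1.66], [-1.02, 1.22], [-1.77, 2.12], [-1.37, 1.28], [-3.14, 3.14]. Speed limits (rad/s): [2.57, 2.57, 3.14, 3.14, 3.14, 3.14].

INTERFACE

Orientations are given as a unit quaternion [x, y, z, w].
In Python, from plant import monitor, snapshot, camera_info, finish_job, boxes_of, silhouettes, spot_point, robot gives the robot as it stands. The module is installed in compiled form; this text tells all that it offers.
- The arm moves only by the tool step_arm, never from a script. Its argument "deltas" is a list of rows, each an object with "translation": the shift along the tool's x, y, z in cm, a list of three; "yaw": the turn about the tool's x in degrees; "gripper": the closure, from 0 (fully open) to 1 (shut). A call has 1 to 10 rows; each row is the pose to reach, as a shift and turn from the pose commanded when the call began, along the tool's axes at that moment; what a row does not reach only later rows make up. A row lasts 1/10 s, in which the tool goes at most 50 mm and 8.59 degrees, less where a joint would pass 70% of its speed; a pose out of reach is approached as far as the arm can. A call with a gripper value outside its range is refused whole. The fingers move at their own pace and stop on an object; "grip_force" is the grip in N (left out, the last holds). Time passes only in rows, so rows that repeat a pose let the fingers close. It gives the time, the measured TCP pose, the force and the opening at its end, in the units of the state.
- monitor.read_state(): the state, without advancing time (a new reading comes with each control period).
- snapshot(name): name is "scene" or "side" or "wrist"; returns (picture, depth): 400x640x3 uint8, blue, green, red; 400x640 float32, m along the optical axis (not along the pixel's ray), 0 where there is no reading.
- camera_info(name): a dict with "fx", "fy", "cx", "cy" (pixels), "view" (4x4, takes a point from world to camera coordinates). Camera axes: x right, y down, z forward; pixel columns grow to the right and rows downward; lengths in m; the calibration is good to about 2 mm. A picture is of the moment at which its call begins: read the wrist's pose just before it. camera_info takes no time and is no camera call; for the wrist camera it gives the pose at the moment of the call.
- finish_job(): hands the job in, once; it reports no verdict.
Trained networks look in the newest picture that a camera, given by its name, has taken for a name from the list of things; names that differ only in an ending like _2 or _b are one class to them, and where a whole thing is asked for, a point or a joint stands for the part that bears it (a point fixed in the world has none). Each returns a list of dicts, best first, with "p" (0 to 1); they miss things now and then, are a little off and sometimes report something else, mostly with a low value. They report only what shows in the picture. A call takes as long as a camera call.
- boxes_of(camera, thing): "rect" ([left, top, width, height] in pixels, round what is visible of it).
- silhouettes(camera, thing): "pixels" (400x640 bool, what is visible of it) and "rect" ([left, top, width, height] in pixels, round what is visible of it).
- spot_point(camera, thing): "point" ([column, row] in pixels: a listed point, or the origin of a listed thing).
The state is a dict: "clock": time; "q": joint angles; "qd": joint speeds; "joint_torque": joint torques, N m; "ee_pos": TCP position; "eef_rot": TCP orientation; "contact_force": force on the tool from outside, world axes, zero at the start; "ft_torque": the same for the moment, N m; "opening": finger opening in m.
Only numpy, scipy, OpenCV 4.12 (cv2) and the standard library are available. Lean on these libraries where they do the work, as an engineer would, in place of code of your own. Each camera call takes 0.05 s, during which the arm holds its last target.

## Working session

There is one attempt and no reset: what is moved stays moved. The work goes in short steps, Python scripts to look and compute and a tool call to move; the robot and the scene stay as the last step left them, time stands still between calls to the robot, and variables do not carry over. Pictures are saved under pics/ and viewed, and the job is handed in when it is done.

Besides the shell and the picture viewer there is one more tool, called in YAML: its name, and indented under it one key for each argument. step_arm: Moves the arm, as the interface text tells. Its arguments: {"type":"object","properties":{"deltas":{"type":"array","items":{"type":"object","properties":{"translation":{"type":"array","items":{"type":"number"}},"yaw":{"type":"number"},"gripper":{"type":"number"}}}},"grip_force":{"type":"number"}},"required":["deltas"]}

```bash
mkdir -p pics; ls; python3 - <<'E'
from plant import monitor, snapshot, camera_info, robot
import cv2
s=monitor.read_state(); print(s); print(robot.grip_depth)
for n in ("scene","side"):
    p,d=snapshot(n); cv2.imwrite(f"pics/{n}0.png",p); print(n,camera_info(n))
E
```

```text
pics
{'clock': 0.0, 'q': array([-1.39431208e+00,  3.78073997e-01,  7.96328789e-02,  1.27442921e+00,
        5.56332163e-06,  1.46051798e+00]), 'qd': array([-0.0022702 ,  0.00112305,  0.00029041, -0.0018719 ,  0.00052528,
       -0.00091411]), 'joint_torque': array([-1.90700739e-04, -4.63612783e+01,  2.69870371e+01,  2.09104142e-02,
        8.48426157e-05,  4.24329073e-06]), 'ee_pos': array([ 0.1625396 , -0.55085387,  0.23035737]), 'eef_rot': array([-0.69982813, -0.10177174,  0.69987273, -0.10030587]), 'contact_force': array([-0.25214715,  0.39521185, -0.31430975]), 'ft_torque': array([ 0.03381741,  0.00019463, -0.00816351]), 'opening': 0.08497167337204456}
0.0187
scene {'fx': 479.5698729457813, 'fy': 479.5698729457813, 'cx': 317.96405865419973, 'cy': 196.3700464433542, 'view': array([[-0.63029346, -0.77634115,  0.00495648,  0.24588819],
       [-0.43388296,  0.34695101, -0.83148697,  0.25061891],
       [ 0.64379789, -0.52623133, -0.55552215,  1.14464907],
       [ 0.        ,  0.        ,  0.        ,  1.        ]])}
side {'fx': 367.2097936517534, 'fy': 367.2097936517534, 'cx': 325.2839547357088, 'cy': 195.74632967047498, 'view': array([[-0.99278883, -0.11985553,  0.00223362,  0.43048211],
       [-0.0779651 ,  0.63142372, -0.77150861,  0.0815559 ],
       [ 0.09105921, -0.76611927, -0.63621496,  1.06204973],
       [ 0.        ,  0.        ,  0.        ,  1.        ]])}
```

View pics/scene0.png

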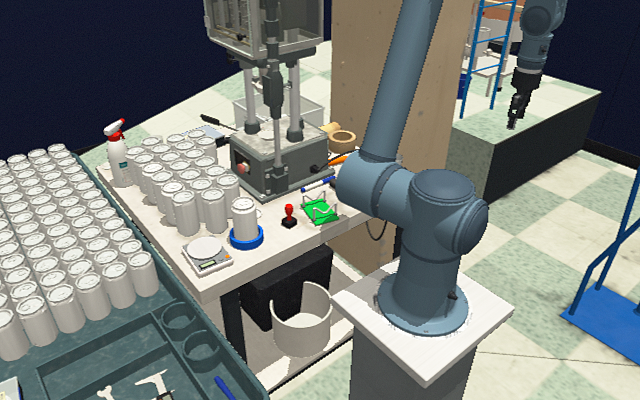

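View pics/side0.png

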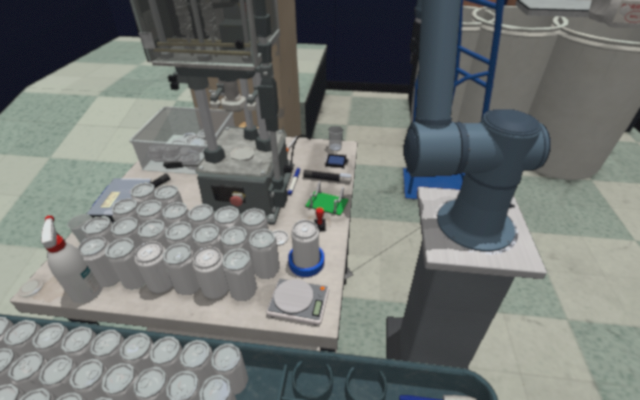

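The scene picture shows the scale at (207,252), the can in its stand at (246,222), the stamp at (289,215) and the cradle at (320,210). The side picture adds the refractometer near (325,176), the ink pad at (336,160) and the beaker at (335,140).

```bash
cat > h.py <<'E'
import numpy as np, cv2
from plant import monitor, snapshot, camera_info, boxes_of, silhouettes, spot_point, robot
def ray(cam,px,info=None):
    i=info or camera_info(cam); V=np.array(i['view']); R=V[:3,:3]; t=V[:3,3]
    c=-R.T@t; d=R.T@np.array([(px[0]-i['cx'])/i['fx'],(px[1]-i['cy'])/i['fy'],1.]); return c,d
def atz(cam,px,z,info=None):
    c,d=ray(cam,px,info); return c+d*(z-c[2])/d[2]
def proj(cam,P,info=None):
    i=info or camera_info(cam); V=np.array(i['view']); p=V[:3,:3]@np.array(P)+V[:3,3]
    return np.array([i['fx']*p[0]/p[2]+i['cx'],i['fy']*p[1]/p[2]+i['cy']]),p[2]
def cloud(cam,d,mask=None,info=None):
    i=info or camera_info(cam); V=np.array(i['view'])
    m=(d>0) if mask is None else (mask&(d>0)); v,u=np.nonzero(m); z=d[v,u]
    P=np.stack([(u-i['cx'])/i['fx']*z,(v-i['cy'])/i['fy']*z,z],1)
    return (P-V[:3,3])@V[:3,:3], np.stack([u,v],1)
Z={'can_mid':.067,'beaker_mid':.0395,'stamp_mid':.035,'refractometer_mid':.014,'scale_pan':.032,'stand_floor':.006,'pad_face':.008,'cradle_seat':.043}
E
python3 - <<'E'
from h import *
np.set_printoptions(precision=4,suppress=True)
for n in ("scene","side"):
    snapshot(n)
    for k,z in Z.items():
        for r in spot_point(n,k)[:2]:
            print(n,k,round(r['p'],2),np.round(r['point'],1),atz(n,r['point'],z))
print(monitor.read_state()['clock'])
E
```

```text
scene can_mid 0.57 [246.  221.1] [0.4542 0.1988 0.067 ]
scene beaker_mid 0.37 [391.9 166.4] [ 0.4437 -0.3606  0.0395]
scene stamp_mid 0.67 [286.1 213.5] [0.4516 0.0684 0.035 ]
scene refractometer_mid 0.39 [345.7 191.6] [ 0.4539 -0.1646  0.014 ]
scene scale_pan 0.72 [243.5 219.7] [0.5061 0.1779 0.032 ]
scene scale_pan 0.68 [202.1 248.6] [0.4651 0.3293 0.032 ]
scene stand_floor 0.58 [246.9 239.1] [0.4544 0.2013 0.006 ]
scene cradle_seat 0.69 [287.2 213.1] [0.4421 0.0711 0.043 ]
side can_mid 0.6 [307.5 244.3] [0.454 0.199 0.067]
side beaker_mid 0.52 [336.  140.6] [ 0.4361 -0.3462  0.0395]
side stamp_mid 0.49 [320.4 219.3] [0.4387 0.0719 0.035 ]
side refractometer_mid 0.94 [324.6 176.7] [ 0.4547 -0.1556  0.014 ]
side scale_pan 0.7 [295.  295.2] [0.4638 0.3252 0.032 ]
side stand_floor 0.6 [304.  261.5] [0.4642 0.2034 0.006 ]
side pad_face 0.79 [335.1 160.2] [ 0.4307 -0.2654  0.008 ]
side pad_face 0.51 [306.7 261.6] [0.4569 0.2045 0.008 ]
side cradle_seat 0.91 [326.7 195.5] [ 0.4324 -0.0244  0.043 ]
side cradle_seat 0.55 [296.4 295.6] [0.4585 0.3335 0.043 ]
1.0
```

```bash
cat >> h.py <<'E'
from scipy.spatial.transform import Rotation as Ro
np.set_printoptions(precision=4,suppress=True)
def go(pos,jaw=None,s=None):
    """print delta (cm, tool axes) and yaw(deg) to reach pos with jaw axis at angle jaw (deg, world, mod 180)"""
    s=s or monitor.read_state(); R=Ro.from_quat(s['eef_rot']).as_matrix()
    d=R.T@(np.array(pos)-s['ee_pos'])*100; yaw=0.
    cur=np.degrees(np.arctan2(R[1,1],R[0,1]))
    if jaw is not None:
        a=(jaw-cur+90)%180-90; yaw=-a
    print('pos',s['ee_pos'],'jaw',round(cur,2),'tilt',R[:,0],'delta cm',np.round(d,2),'yaw',round(yaw,2),'t',s['clock'],'q6',s['q'][5].round(3),'open',s['opening'].round(4),'F',s['contact_force'].round(1))
E
python3 - <<'E'
from h import *
go((.40,-.33,.25),90)
i=camera_info('wrist'); V=i['view']; print(i['fx'],'cam pos',-V[:3,:3].T@V[:3,3],'axes rows',V[:3,:3])
E
```

```text
Traceback (most recent call last):
  File "h.py", line 26, in go
    print('pos',s['ee_pos'],'jaw',round(cur,2),'tilt',R[:,0],'delta cm',np.round(d,2),'yaw',round(yaw,2),'t',s['clock'],'q6',s['q'][5].round(3),'open',s['opening'].round(4),'F',s['contact_force'].round(1))
                                                                                                                                                       ^^^^^^^^^^^^^^^^^^
AttributeError: 'float' object has no attribute 'round'
```

```bash
sed -i "s/s\['opening'\].round(4)/round(s['opening'],4)/" h.py
python3 - <<'E'
from h import *
go((.40,-.33,.25),90)
i=camera_info('wrist'); V=i['view']; print(i['fx'],'cam pos',-V[:3,:3].T@V[:3,3],'axes rows',V[:3,:3])
E
```

```text
pos [ 0.1627 -0.5515  0.2313] jaw -73.57 tilt [ 0.     -0.0001 -1.    ] delta cm [ -1.87 -14.53 -29.03] yaw 16.43 t 1.0 q6 1.46 open 0.0853 F [0.3 0.8 0.1]
318.2572065460435 cam pos [ 0.2434 -0.5272  0.3739] axes rows [[ 0.2834 -0.959   0.0008]
 [-0.9078 -0.268   0.3225]
 [-0.3091 -0.0922 -0.9466]]
```

step_arm:
  deltas:
    - {"translation": [-1.9, -14.5, -29.0], "yaw": 16.4, "gripper": 0}
    - {"translation": [-1.9, -14.5, -29.0], "yaw": 16.4, "gripper": 0}
    - {"translation": [-1.9, -14.5, -29.0], "yaw": 16.4, "gripper": 0}
    - {"translation": [-1.9, -14.5, -29.0], "yaw": 16.4, "gripper": 0}
    - {"translation": [-1.9, -14.5, -29.0], "yaw": 16.4, "gripper": 0}
    - {"translation": [-1.9, -14.5, -29.0], "yaw": 16.4, "gripper": 0}
    - {"translation": [-1.9, -14.5, -29.0], "yaw": 16.4, "gripper": 0}
    - {"translation": [-1.9, -14.5, -29.0], "yaw": 16.4, "gripper": 0}

```text
clock: 1.8
ee_pos: [0.4021, -0.328, 0.2507]
eef_rot: [0.708, 0.002, -0.707, 0.002]
contact_force: [-0.6, -0.1, 0.2]
opening: 0.0856
```

```bash
python3 - <<'E'
from h import *
go((.38,-.1,.28),-90)
p,d=snapshot('wrist'); cv2.imwrite('pics/w1.png',p)
for k in ('beaker_mid','pad_face','refractometer_mid'):
    for r in spot_point('wrist',k)[:2]: print(k,round(r['p'],2),np.round(r['point'],1),atz('wrist',r['point'],Z[k]))
E
```

```text
pos [ 0.4021 -0.328   0.2507] jaw -89.66 tilt [ 0.0012  0.0001 -1.    ] delta cm [ -2.93 -22.81   2.07] yaw 0.34 t 1.8 q6 2.329 open 0.0856 F [-0.6 -0.1  0.2]
beaker_mid 0.63 [350.6 131.9] [ 0.4353 -0.3621  0.0395]
pad_face 0.64 [263.3 132.2] [ 0.4299 -0.2609  0.008 ]
refractometer_mid 0.93 [174.4 113.2] [ 0.4523 -0.1607  0.014 ]
```

View pics/w1.png

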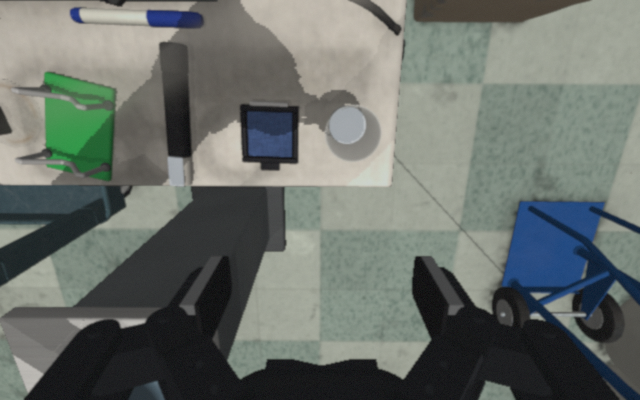

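Wrist view: beaker at (347,125), ink pad at (268,133), refractometer at (175,113) lying nearly along world x, and cradle at (80,125) with its two wires set apart along x.

step_arm:
  deltas:
    - {"translation": [-4, -34, 2.1], "yaw": 0.3, "gripper": 0}
    - {"translation": [-4, -34, 2.1], "yaw": 0.3, "gripper": 0}
    - {"translation": [-4, -34, 2.1], "yaw": 0.3, "gripper": 0}
    - {"translation": [-4, -34, 2.1], "yaw": 0.3, "gripper": 0}
    - {"translation": [-4, -34, 2.1], "yaw": 0.3, "gripper": 0}
    - {"translation": [-4, -34, 2.1], "yaw": 0.3, "gripper": 0}
    - {"translation": [-4, -34, 2.1], "yaw": 0.3, "gripper": 0}
    - {"translation": [-4, -34, 2.1], "yaw": 0.3, "gripper": 0}
    - {"translation": [-4, -34, 2.1], "yaw": 0.3, "gripper": 0}

```text
clock: 2.9
ee_pos: [0.3786, 0.0093, 0.2904]
eef_rot: [0.707, -0.002, -0.707, -0.001]
contact_force: [0.6, -0.4, -0.2]
opening: 0.0855
```

```bash
python3 - <<'E'
from h import *
go((.40,.26,.30),-90)
p,d=snapshot('wrist'); cv2.imwrite('pics/w2.png',p)
for k in ('cradle_seat','stamp_mid','refractometer_mid','can_mid','stand_floor'):
    for r in spot_point('wrist',k)[:2]: print(k,round(r['p'],2),np.round(r['point'],1),atz('wrist',r['point'],Z[k]))
E
```

```text
pos [0.3786 0.0093 0.2904] jaw -90.22 tilt [ 0.0006 -0.0009 -1.    ] delta cm [ -0.98 -25.08  -2.04] yaw -0.22 t 2.9 q6 3.003 open 0.0855 F [ 0.6 -0.4 -0.2]
cradle_seat 0.77 [359.4 109.7] [ 0.4347 -0.0371  0.043 ]
stamp_mid 0.82 [273.7 102.9] [0.4427 0.0652 0.035 ]
refractometer_mid 0.82 [456.2  92. ] [ 0.4531 -0.1613  0.014 ]
can_mid 0.69 [144.   89.8] [0.4591 0.2016 0.067 ]
stand_floor 0.21 [144.7  87.5] [0.4612 0.2326 0.006 ]
```

View pics/w2.png

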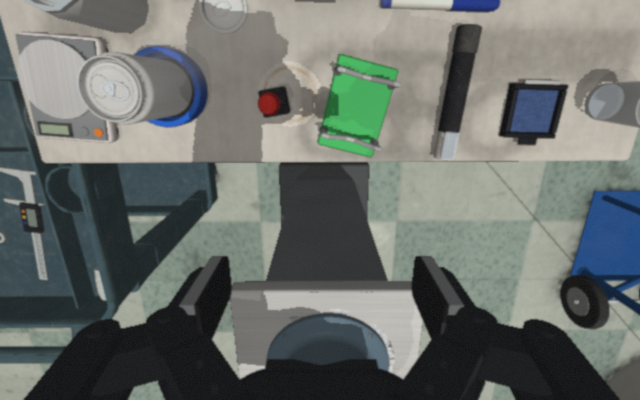

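The wrist view now shows the scale at (60,85), can at (135,88), stamp at (270,102), cradle at (360,105) turned a little, tube at (458,92), pad at (535,108) and beaker at (608,100). q6 is close to its limit, so I'll use the half-turned grasp, which also puts the camera on the robot's side. I'll fit the depth clouds before that.

```bash
python3 - <<'E'
from h import *
info=camera_info('wrist'); p,d=snapshot('wrist'); np.save('d2.npy',d); np.save('p2.npy',p)
import pickle; pickle.dump(info,open('i2.pkl','wb'))
M={}
for k in ('scale_pan','can_mid','stamp_mid','cradle_seat','refractometer_mid','pad_face','beaker_mid'):
    try: S=silhouettes('wrist',k)
    except Exception as e: print(k,e); continue
    if not S: print(k,'none'); continue
    m=S[0]['pixels']; M[k]=m; P,_=cloud('wrist',d,m,info)
    print(k,round(S[0]['p'],2),S[0]['rect'],m.sum(),'med',np.median(P,0),'lo',np.percentile(P,3,0),'hi',np.percentile(P,97,0))
np.savez('m2.npz',**M)
P,uv=cloud('wrist',d,None,info)
# table height check
sel=(P[:,0]>.40)&(P[:,0]<.52)&(P[:,1]>-.12)&(P[:,1]<-.09); print('table z',np.median(P[sel,2]),P[sel,2].std())
# can top
sel=(abs(P[:,2]-.128)<.006)&(abs(P[:,0]-.455)<.06)&(abs(P[:,1]-.2)<.06)
print('can top',sel.sum(),P[sel].min(0),P[sel].max(0),P[sel].mean(0)); print(cv2.minEnclosingCircle(P[sel][:,:2].astype(np.float32)))
# pan
sel=(abs(P[:,2]-.032)<.004)&(abs(P[:,0]-.465)<.06)&(P[:,1]>.27)
print('pan',sel.sum(),P[sel].min(0),P[sel].max(0),np.median(P[sel],0))
E
```

```text
scale_pan none
can_mid 0.76 [73.8, 54.3, 119.0, 68.6] 6623 med [0.4613 0.1875 0.1207] lo [0.432  0.1699 0.0287] hi [0.4889 0.2285 0.1274]
stamp_mid 0.62 [257.3, 87.3, 32.7, 32.1] 819 med [0.4444 0.064  0.0587] lo [0.4272 0.0517 0.0123] hi [0.4584 0.0819 0.07  ]
cradle_seat 0.81 [318.3, 54.7, 82.4, 99.6] 5641 med [ 0.4382 -0.0362  0.0092] lo [ 0.3819 -0.076   0.0072] hi [0.4892 0.0036 0.0498]
refractometer_mid 0.59 [433.4, 22.9, 48.6, 137.3] 3161 med [ 0.4591 -0.1555  0.0254] lo [ 0.3769 -0.1721  0.013 ] hi [ 0.5247 -0.144   0.029 ]
pad_face 0.96 [495.6, 75.8, 72.6, 68.6] 3487 med [ 0.4313 -0.2642  0.009 ] lo [ 0.3939 -0.2959  0.0038] hi [ 0.4653 -0.2312  0.0151]
beaker_mid 0.73 [587.7, 76.6, 52.3, 47.2] 2085 med [ 0.4416 -0.3363  0.0426] lo [ 0.4199 -0.3514  0.0036] hi [ 0.4635 -0.3321  0.0759]
table z 0.00012559217775135508 0.0008645606314093452
can top 2882 [0.4309 0.1725 0.122 ] [0.4886 0.2323 0.1293] [0.4604 0.2036 0.1241]
((0.45991212129592896, 0.20236822962760925), 0.03000429831445217)
pan 4112 [0.4126 0.2846 0.0283] [0.5137 0.3684 0.0351] [0.4728 0.3278 0.0319]
```

```bash
python3 - <<'E'
from h import *
import pickle
info=pickle.load(open('i2.pkl','rb')); d=np.load('d2.npy'); p=np.load('p2.npy'); M=np.load('m2.npz')
P,uv=cloud('wrist',d,None,info); col=p[uv[:,1],uv[:,0]].astype(int); hsv=cv2.cvtColor(p,cv2.COLOR_BGR2HSV)[uv[:,1],uv[:,0]].astype(int)
def rect(sel,name):
    r=cv2.minAreaRect(P[sel][:,:2].astype(np.float32)); print(name,sel.sum(),'center',np.round(r[0],4),'size',np.round(r[1],4),'ang',round(r[2],2))
near=lambda x,y,r:(abs(P[:,0]-x)<r)&(abs(P[:,1]-y)<r)
g=(hsv[:,0]>45)&(hsv[:,0]<75)&(hsv[:,1]>120)&near(.437,-.036,.1)&(abs(P[:,2]-.009)<.004); rect(g,'cradle base')
# wires
w=near(.437,-.036,.07)&(P[:,2]>.015)&(P[:,2]<.06); print('wires',w.sum())
rect(w,'wire hull')
t=near(.455,-.157,.1)&(abs(P[:,1]+.157)<.035)&(P[:,2]>.006)&(P[:,2]<.035); rect(t,'tube')
q=P[t]; q=q[q[:,2]>.02]
for lo in np.arange(.37,.54,.02):
    s=q[(q[:,0]>lo)&(q[:,0]<lo+.02)]
    if len(s): print(round(lo+.01,3),len(s),'y',s[:,1].min().round(4),s[:,1].max().round(4),'zmax',np.percentile(s[:,2],95).round(4))
b=(hsv[:,0]>105)&(hsv[:,0]<130)&(hsv[:,1]>60)&near(.431,-.264,.035)&(P[:,2]<.012); rect(b,'felt')
b=near(.431,-.264,.05)&(P[:,2]>.0115)&(P[:,2]<.017); rect(b,'padrim')
b=near(.444,.064,.04)&(abs(P[:,2]-.07)<.004);rect(b,'stamp top'); print(cv2.minEnclosingCircle(P[b][:,:2].astype(np.float32)))
b=near(.444,.064,.04)&(abs(P[:,2]-.02)<.003);rect(b,'stamp base')
b=near(.456,.2,.06)&(abs(P[:,2]-.028)<.003)&(hsv[:,1]>120)&(hsv[:,0]>95)&(hsv[:,0]<130);rect(b,'stand rim'); 
A=P[b][:,:2]; 
if len(A): print(A.min(0),A.max(0)); 
b=near(.435,-.355,.06)&(P[:,2]>.06);rect(b,'beaker'); print(P[b].min(0),P[b].max(0))
E
```

```text
cradle base 4418 center [ 0.435  -0.0355] size [0.0755 0.1133] ang 75.76
wires 706
wire hull 706 center [ 0.4346 -0.0361] size [0.0753 0.0826] ang 76.41
tube 3781 center [ 0.4618 -0.1565] size [0.0698 0.1841] ang 89.7
0.38 259 y -0.1635 -0.1422 zmax 0.0296
0.4 285 y -0.1682 -0.1442 zmax 0.0294
0.42 309 y -0.1689 -0.1442 zmax 0.0277
0.44 324 y -0.1711 -0.1465 zmax 0.0277
0.46 322 y -0.1724 -0.148 zmax 0.0278
0.48 355 y -0.1737 -0.1496 zmax 0.0279
0.5 387 y -0.1764 -0.1497 zmax 0.0283
0.52 384 y -0.1779 -0.1507 zmax 0.0284
felt 1741 center [ 0.4293 -0.2631] size [0.0623 0.0591] ang 88.26
padrim 1346 center [ 0.4273 -0.265 ] size [0.0692 0.0815] ang 88.71
stamp top 287 center [0.4436 0.0684] size [0.0203 0.0197] ang 0.01
((0.44320812821388245, 0.06909707188606262), 0.01084093563258648)
stamp base 366 center [0.4429 0.0687] size [0.0339 0.0336] ang 9.61
stand rim 690 center [0.4605 0.19  ] size [0.0687 0.0909] ang 89.71
[0.4151 0.1556] [0.506  0.2245]
beaker 506 center [ 0.4379 -0.3387] size [0.0468 0.0177] ang 9.57
[ 0.4162 -0.3512  0.06  ] [ 0.4623 -0.3293  0.0801]
```

step_arm:
  deltas:
    - {"translation": [1, -14, -2], "yaw": -84, "gripper": 0}
    - {"translation": [1, -14, -2], "yaw": -84, "gripper": 0}
    - {"translation": [1, -14, -2], "yaw": -84, "gripper": 0}
    - {"translation": [1, -14, -2], "yaw": -84, "gripper": 0}
    - {"translation": [1, -14, -2], "yaw": -84, "gripper": 0}
    - {"translation": [1, -14, -2], "yaw": -84, "gripper": 0}
    - {"translation": [1, -14, -2], "yaw": -84, "gripper": 0}
    - {"translation": [1, -14, -2], "yaw": -84, "gripper": 0}
    - {"translation": [1, -14, -2], "yaw": -84, "gripper": 0}
    - {"translation": [1, -14, -2], "yaw": -84, "gripper": 0}

```text
clock: 4.6
ee_pos: [0.3992, 0.1496, 0.2802]
eef_rot: [-0.525, -0.473, 0.525, -0.473]
contact_force: [0.9, 0.3, -0.3]
opening: 0.0854
```

```bash
python3 - <<'E'
from h import *
go((.46,.2025,.24),90)
E
```

```text
pos [0.3992 0.1496 0.2802] jaw -5.94 tilt [-0.0001 -0.0001 -1.    ] delta cm [ 4.02  5.5  -5.89] yaw 84.06 t 4.6 q6 1.884 open 0.0854 F [ 0.9  0.3 -0.3]
```

step_arm:
  deltas:
    - {"translation": [4, 5.5, -5.9], "yaw": -85, "gripper": 0}
    - {"translation": [4, 5.5, -5.9], "yaw": -85, "gripper": 0}
    - {"translation": [4, 5.5, -5.9], "yaw": -85, "gripper": 0}
    - {"translation": [4, 5.5, -5.9], "yaw": -85, "gripper": 0}
    - {"translation": [4, 5.5, -5.9], "yaw": -85, "gripper": 0}
    - {"translation": [4, 5.5, -5.9], "yaw": -85, "gripper": 0}
    - {"translation": [4, 5.5, -5.9], "yaw": -85, "gripper": 0}
    - {"translation": [4, 5.5, -5.9], "yaw": -85, "gripper": 0}
    - {"translation": [4, 5.5, -5.9], "yaw": -85, "gripper": 0}
    - {"translation": [4, 5.5, -5.9], "yaw": -85, "gripper": 0}

```text
clock: 5.6
ee_pos: [0.4603, 0.2022, 0.2402]
eef_rot: [0.067, 0.704, -0.067, 0.704]
contact_force: [0.6, -0.1, -0.3]
opening: 0.0856
```

```bash
python3 - <<'E'
from h import *
go((.46,.2025,.17),90)
info=camera_info('wrist'); p,d=snapshot('wrist'); cv2.imwrite('pics/w3.png',p)
P,uv=cloud('wrist',d,None,info)
sel=(abs(P[:,2]-.127)<.004)&(abs(P[:,0]-.46)<.04)&(abs(P[:,1]-.2)<.04)
print(sel.sum(),P[sel].min(0),P[sel].max(0),cv2.minEnclosingCircle(P[sel][:,:2].astype(np.float32)))
sel=(abs(P[:,2]-.032)<.004)&(abs(P[:,0]-.465)<.06)&(abs(P[:,1]-.33)<.07)
print('pan',sel.sum(),P[sel].min(0),P[sel].max(0))
for k in ('can_mid','scale_pan'):
    for r in spot_point('wrist',k)[:2]: print(k,round(r['p'],2),np.round(r['point'],1),atz('wrist',r['point'],Z[k],info))
E
```

```text
pos [0.4603 0.2022 0.2402] jaw 79.08 tilt [-0.0001 -0.0002 -1.    ] delta cm [ 7.02  0.02 -0.04] yaw -10.92 t 5.6 q6 0.478 open 0.0856 F [ 0.6 -0.1 -0.3]
2144 [0.4311 0.1743 0.123 ] [0.489  0.2326 0.1291] ((0.4601685702800751, 0.20367087423801422), 0.029460599645972252)
pan 5022 [0.4249 0.2798 0.029 ] [0.5141 0.3691 0.0346]
scale_pan 0.7 [430.6 148.4] [0.4684 0.3253 0.032 ]
```

View pics/w3.png

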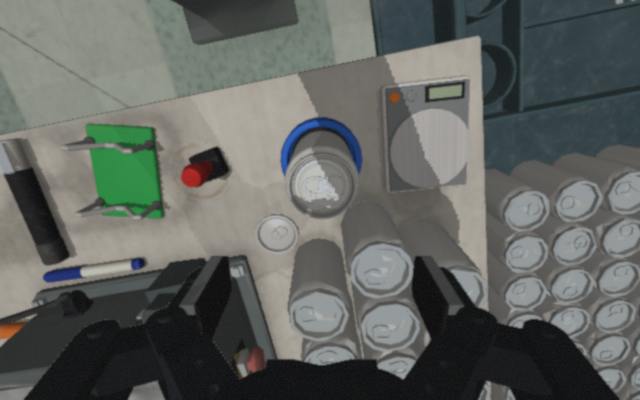

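The can's top centres at (320,188) and the pan at (430,148). By depth, the can is at (0.460,0.203) and the pan centre at (0.4695,0.3245), with a diameter of 89 mm that matches the pan.

step_arm:
  deltas:
    - {"translation": [4, 0.1, 0], "yaw": -10.9, "gripper": 0}
    - {"translation": [7, 0.1, 0], "yaw": -10.9, "gripper": 0}
    - {"translation": [10, 0.1, 0], "yaw": -10.9, "gripper": 0}
    - {"translation": [13, 0.1, 0], "yaw": -10.9, "gripper": 0}
    - {"translation": [16, 0.1, 0], "yaw": -10.9, "gripper": 0}
    - {"translation": [17, 0.1, 0], "yaw": -10.9, "gripper": 0}
    - {"translation": [17, 0.1, 0], "yaw": -10.9, "gripper": 0}

```text
clock: 6.45
ee_pos: [0.4591, 0.2027, 0.069]
eef_rot: [0.002, 0.708, -0.003, 0.706]
contact_force: [0.4, 0.6, 0.6]
opening: 0.0854
```

```bash
python3 - <<'E'
from h import *
go((.46,.203,.07),90)
p,d=snapshot('wrist'); cv2.imwrite('pics/w4.png',p)
p,d=snapshot('side'); cv2.imwrite('pics/s4.png',p)
E
```

```text
pos [0.4591 0.2027 0.069 ] jaw 89.55 tilt [-0.0034 -0.0011 -1.    ] delta cm [-0.1   0.03  0.09] yaw -0.45 t 6.45 q6 0.297 open 0.0854 F [0.4 0.6 0.6]
```

View pics/w4.png

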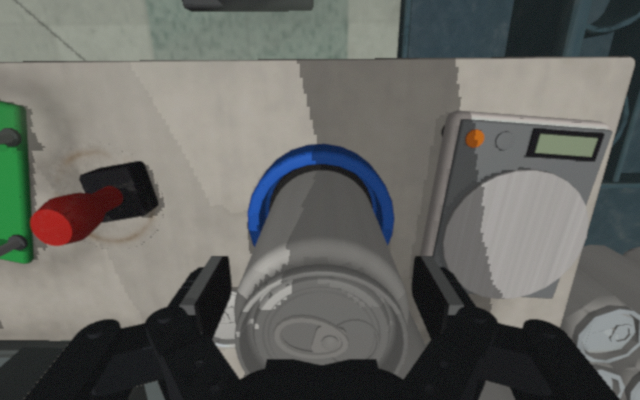

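The can stands centred between the fingers. Close.

step_arm:
  deltas:
    - {"translation": [0, 0, 0], "yaw": 0, "gripper": 0.5}
    - {"translation": [0, 0, 0], "yaw": 0, "gripper": 0.5}
    - {"translation": [0, 0, 0], "yaw": 0, "gripper": 0.5}
    - {"translation": [0, 0, 0], "yaw": 0, "gripper": 0.5}
    - {"translation": [0, 0, 0], "yaw": 0, "gripper": 0.5}
    - {"translation": [0, 0, 0], "yaw": 0, "gripper": 0.5}
    - {"translation": [0, 0, 0], "yaw": 0, "gripper": 0.5}
    - {"translation": [0, 0, 0], "yaw": 0, "gripper": 0.5}
  grip_force: 50

```text
clock: 7.35
ee_pos: [0.4624, 0.2033, 0.0723]
eef_rot: [0.003, 0.706, -0.002, 0.709]
contact_force: [-0.4, -0.9, 4.4]
opening: 0.0652
```

```bash
python3 - <<'E'
from h import *
go((.4695,.3245,.15),90)
E
```

```text
pos [0.4624 0.2033 0.0723] jaw 89.61 tilt [ 0.004   0.0004 -1.    ] delta cm [-7.76 12.13  0.66] yaw -0.39 t 7.35 q6 0.296 open 0.0652 F [-0.4 -0.9  4.4]
```

step_arm:
  deltas:
    - {"translation": [-2, 0, 0], "yaw": 0, "gripper": 0.5}
    - {"translation": [-4, 0, 0], "yaw": 0, "gripper": 0.5}
    - {"translation": [-6, 0, 0], "yaw": 0, "gripper": 0.5}
    - {"translation": [-6, 3, 0.2], "yaw": 0, "gripper": 0.5}
    - {"translation": [-6, 6, 0.4], "yaw": 0, "gripper": 0.5}
    - {"translation": [-6, 9, 0.6], "yaw": -0.3, "gripper": 0.5}
    - {"translation": [-6, 12.1, 0.8], "yaw": -0.3, "gripper": 0.5}
    - {"translation": [-6, 12.1, 0.8], "yaw": -0.3, "gripper": 0.5}
    - {"translation": [-6, 12.1, 0.8], "yaw": -0.3, "gripper": 0.5}

```text
clock: 8.25
ee_pos: [0.4691, 0.3244, 0.1302]
eef_rot: [-0.0, 0.707, -0.0, 0.707]
contact_force: [-0.3, -0.8, -1.8]
opening: 0.0653
```

```bash
cat > look.py <<'E'
from h import *
import sys
def look(cam,name):
    info=camera_info(cam); p,d=snapshot(cam); cv2.imwrite('pics/'+name+'.png',p); P,uv=cloud(cam,d,None,info); return p,d,info,P,uv
E
python3 - <<'E'
from look import *
go((.4695,.3245,.13),90)
p,d,i,P,uv=look('wrist','w5')
go((.4695,.3245,.13),90)
# can cylinder from the front + top
def box(x,y,r,z0,z1): return (abs(P[:,0]-x)<r)&(abs(P[:,1]-y)<r)&(P[:,2]>z0)&(P[:,2]<z1)
for z in (.08,.1,.12,.14,.16):
    s=box(.4695,.3245,.04,z-.005,z+.005); print(z,s.sum(),P[s].min(0) if s.any() else '', P[s].max(0) if s.any() else '')
s=box(.4695,.3245,.045,.176,.2); print('top',s.sum(),np.median(P[s],0) if s.any() else '')
look('scene','c5'); look('side','s5')
E
```

```text
pos [0.4691 0.3244 0.1302] jaw 90.0 tilt [-0.0001 -0.0006 -1.    ] delta cm [0.02 0.01 0.04] yaw 0.0 t 8.25 q6 0.494 open 0.0653 F [-0.3 -0.8 -1.8]
pos [0.4689 0.3236 0.1301] jaw 89.94 tilt [-0.0006 -0.0009 -1.    ] delta cm [0.01 0.09 0.06] yaw -0.06 t 8.3 q6 0.494 open 0.0651 F [-0.6 -0.1 -2.9]
0.08 200 [0.4335 0.2945 0.0754] [0.4539 0.3526 0.085 ]
0.1 413 [0.4336 0.2947 0.095 ] [0.4538 0.3539 0.105 ]
0.12 572 [0.4335 0.2949 0.115 ] [0.4537 0.3545 0.125 ]
0.14 961 [0.4336 0.286  0.135 ] [0.4601 0.3644 0.145 ]
0.16 1713 [0.4336 0.2859 0.155 ] [0.4602 0.3644 0.165 ]
top 20474 [0.4585 0.3249 0.1814]
```

View pics/w5.png

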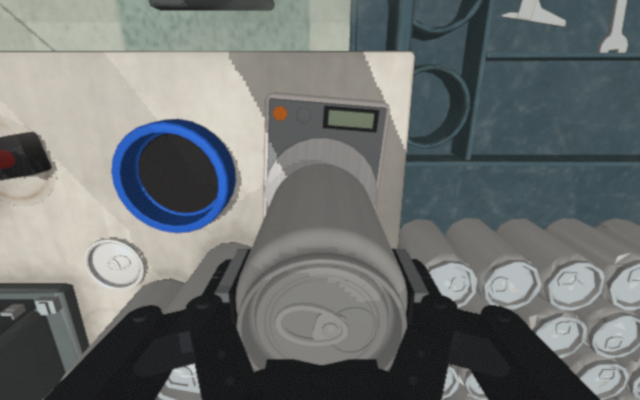

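View pics/c5.png

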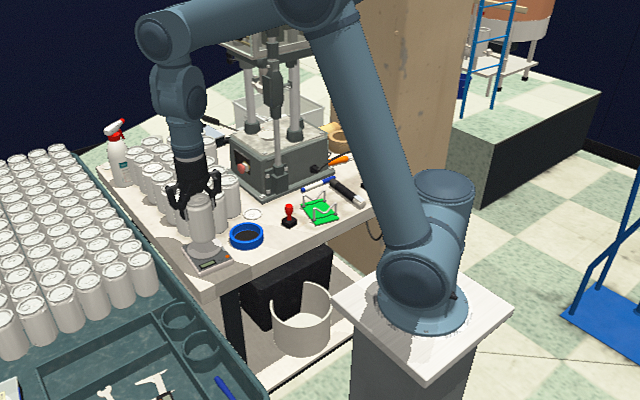

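The can hangs upright over the pan. Its front edge puts its centre at x≈0.4665, 3 mm short, so I'll correct that while lowering.

step_arm:
  deltas:
    - {"translation": [1.5, 0, 0.3], "yaw": 0, "gripper": 0.5}
    - {"translation": [2.5, 0, 0.3], "yaw": 0, "gripper": 0.5}
    - {"translation": [3.0, 0, 0.3], "yaw": 0, "gripper": 0.5}
    - {"translation": [3.2, 0, 0.3], "yaw": 0, "gripper": 0.5}
    - {"translation": [3.2, 0, 0.3], "yaw": 0, "gripper": 0.5}

```text
clock: 8.9
ee_pos: [0.4721, 0.3236, 0.0985]
eef_rot: [0.0, 0.707, -0.001, 0.707]
contact_force: [0.1, 0.3, -3.5]
opening: 0.0653
```

```bash
python3 - <<'E'
from look import *
go((.4695,.3245,.096),90)
p,d,i,P,uv=look('wrist','w6'); p,d,i,P,uv=look('side','s6'); cv2.imwrite('pics/s6z.png',cv2.resize(p[200:340,220:400],None,fx=4,fy=4))
for n in range(3):
    snapshot('scene'); go((.4695,.3245,.096),90)
E
```

```text
pos [0.4721 0.3236 0.0985] jaw 89.91 tilt [-0.0003 -0.0003 -1.    ] delta cm [ 0.25  0.09 -0.26] yaw -0.09 t 8.9 q6 0.492 open 0.0653 F [ 0.1  0.3 -3.5]
pos [0.4725 0.3239 0.0984] jaw 89.92 tilt [ 0.0003  0.0001 -1.    ] delta cm [ 0.24  0.05 -0.3 ] yaw -0.08 t 9.05 q6 0.492 open 0.0652 F [-0.5 -0.9 -1.7]
pos [0.4725 0.324  0.0984] jaw 89.93 tilt [ 0.0003 -0.     -1.    ] delta cm [ 0.24  0.05 -0.3 ] yaw -0.07 t 9.1 q6 0.492 open 0.0653 F [-0.4 -0.4 -1.2]
pos [0.4725 0.324  0.0984] jaw 89.93 tilt [ 0.0003 -0.0001 -1.    ] delta cm [ 0.24  0.05 -0.3 ] yaw -0.07 t 9.15 q6 0.492 open 0.0651 F [-0.4 -0.1 -1.4]
```

View pics/s6z.png

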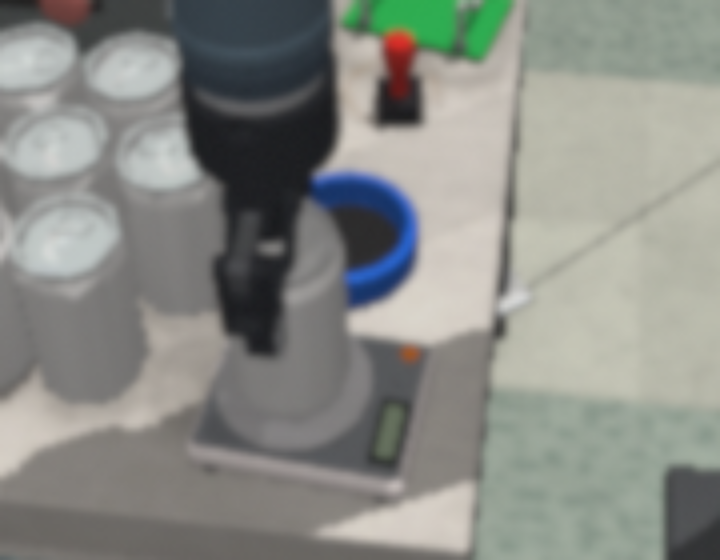

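step_arm:
  deltas:
    - {"translation": [0.1, 0, 0], "yaw": 0, "gripper": 0.5}
    - {"translation": [0.2, 0, 0], "yaw": 0, "gripper": 0.5}
    - {"translation": [0.2, 0, 0], "yaw": 0, "gripper": 0.5}

```text
clock: 9.45
ee_pos: [0.4726, 0.324, 0.0983]
eef_rot: [0.0, 0.707, -0.0, 0.708]
contact_force: [-4.2, -3.8, 11.3]
opening: 0.0652
```

```bash
python3 - <<'E'
from look import *
go((.4695,.3245,.096),90)
for n in range(2):
    snapshot('scene'); go((.4695,.3245,.096),90)
E
```

```text
pos [0.4726 0.324  0.0983] jaw 89.94 tilt [ 0.0014  0.0001 -1.    ] delta cm [ 0.23  0.05 -0.31] yaw -0.06 t 9.45 q6 0.492 open 0.0652 F [-4.2 -3.8 11.3]
pos [0.4726 0.324  0.0983] jaw 89.93 tilt [ 0.0015  0.0002 -1.    ] delta cm [ 0.23  0.05 -0.31] yaw -0.07 t 9.5 q6 0.492 open 0.0651 F [-4.1 -4.1 10.6]
pos [0.4726 0.324  0.0983] jaw 89.93 tilt [ 0.0015  0.0002 -1.    ] delta cm [ 0.23  0.05 -0.31] yaw -0.07 t 9.55 q6 0.492 open 0.0654 F [-4.2 -4.  11.6]
```

The can is down on the pan, with Fz now at +11 N. I'll release it and rise.

step_arm:
  deltas:
    - {"translation": [-0.1, 0, 0], "yaw": 0, "gripper": 0.15}
    - {"translation": [-0.1, 0, 0], "yaw": 0, "gripper": 0}
    - {"translation": [-0.1, 0, 0], "yaw": 0, "gripper": 0}
    - {"translation": [-0.1, 0, 0], "yaw": 0, "gripper": 0}
    - {"translation": [-0.1, 0, 0], "yaw": 0, "gripper": 0}
    - {"translation": [-3, 0, 0], "yaw": 0, "gripper": 0}
    - {"translation": [-7, 0, 0], "yaw": 0, "gripper": 0}
    - {"translation": [-11, 0, 0], "yaw": 0, "gripper": 0}
    - {"translation": [-15, -4, -2], "yaw": 0, "gripper": 0}
    - {"translation": [-17, -8, -4], "yaw": 0, "gripper": 0}

```text
clock: 10.55
ee_pos: [0.4369, 0.2514, 0.2647]
eef_rot: [0.0, 0.706, 0.001, 0.708]
contact_force: [0.1, -1.5, 1.5]
opening: 0.0853
```

```bash
python3 - <<'E'
from look import *
go((.37,-.2,.25),90)
p,d,i,P,uv=look('wrist','w7')
hsv=cv2.cvtColor(p,cv2.COLOR_BGR2HSV)[uv[:,1],uv[:,0]].astype(int)
s=(abs(P[:,0]-.46)<.07)&(abs(P[:,1]-.2)<.07)&(abs(P[:,2]-.028)<.003)&(hsv[:,1]>120); A=P[s]; print('stand rim',s.sum(),A.min(0),A.max(0),cv2.minEnclosingCircle(A[:,:2].astype(np.float32)))
s=(abs(P[:,0]-.4695)<.045)&(abs(P[:,1]-.3245)<.045)&(P[:,2]>.145)&(P[:,2]<.165); A=P[s]; print('can top',s.sum(),A.min(0),A.max(0)) 
print(cv2.minEnclosingCircle(A[:,:2].astype(np.float32)))
s=(abs(P[:,0]-.46)<.025)&(abs(P[:,1]-.2)<.025);print('stand floor z',np.median(P[s],0))
E
```

```text
pos [0.4369 0.2514 0.2647] jaw 90.05 tilt [ 0.0038  0.0013 -1.    ] delta cm [  1.38 -45.13  -6.73] yaw 0.05 t 10.55 q6 0.396 open 0.0853 F [ 0.1 -1.5  1.5]
stand rim 1242 [0.4137 0.158  0.0251] [0.5057 0.2485 0.0305] ((0.4596937894821167, 0.20352983474731445), 0.04635094851255417)
can top 3376 [0.4411 0.2954 0.145 ] [0.4991 0.3532 0.1557]
((0.4704340696334839, 0.32454216480255127), 0.029637759551405907)
stand floor z [0.4432 0.1973 0.3096]
```

View pics/w7.png

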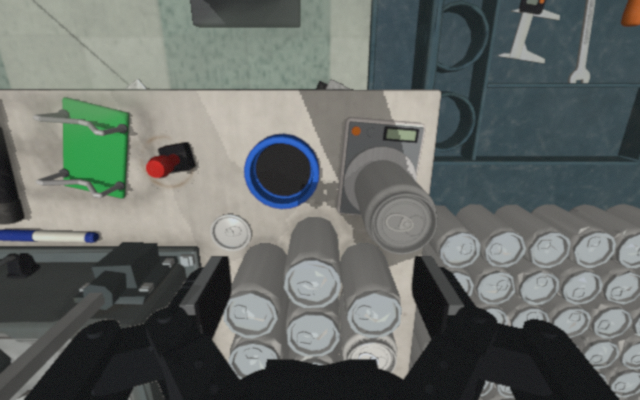

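The can now stands on the pan at (0.4704,0.3245), 1 mm from the middle. The stand is empty, centred at (0.4597,0.2035). Next is the beaker.

step_arm:
  deltas:
    - {"translation": [0, -5, -5], "yaw": 0, "gripper": 0}
    - {"translation": [0, -10, -5.7], "yaw": 0, "gripper": 0}
    - {"translation": [0.5, -15, -5.7], "yaw": 0, "gripper": 0}
    - {"translation": [1, -20, -5.7], "yaw": 0, "gripper": 0}
    - {"translation": [1, -25, -5.7], "yaw": 0, "gripper": 0}
    - {"translation": [1, -30, -5.7], "yaw": 0, "gripper": 0}
    - {"translation": [1, -35, -5.7], "yaw": 0, "gripper": 0}
    - {"translation": [1, -40, -5.7], "yaw": 0, "gripper": 0}
    - {"translation": [1, -45, -5.7], "yaw": 0, "gripper": 0}
    - {"translation": [1, -50, -5.7], "yaw": 0, "gripper": 0}

```text
clock: 11.6
ee_pos: [0.3776, -0.2334, 0.2525]
eef_rot: [0.001, 0.707, -0.001, 0.707]
contact_force: [1.4, 0.6, 0.7]
opening: 0.0851
```

```bash
python3 - <<'E'
from h import *
go((.43,-.33,.25),90)
E
```

```text
pos [ 0.3776 -0.2334  0.2525] jaw 89.89 tilt [ 0.0007 -0.0002 -1.    ] delta cm [ 0.25 -9.65  5.26] yaw -0.11 t 11.6 q6 -0.695 open 0.0851 F [1.4 0.6 0.7]
```

step_arm:
  deltas:
    - {"translation": [0, -5, 2.5], "yaw": 0, "gripper": 0}
    - {"translation": [0, -10.5, 5.2], "yaw": 0, "gripper": 0}
    - {"translation": [0, -10.5, 5.2], "yaw": 0, "gripper": 0}
    - {"translation": [0, -10.5, 5.2], "yaw": 0, "gripper": 0}
    - {"translation": [0, -10.5, 5.2], "yaw": 0, "gripper": 0}

```text
clock: 12.1
ee_pos: [0.4296, -0.3358, 0.2519]
eef_rot: [0.001, 0.707, -0.0, 0.707]
contact_force: [-0.5, 0.1, 0.6]
opening: 0.0856
```

```bash
python3 - <<'E'
from look import *
go((.43,-.35,.1),90)
p,d,i,P,uv=look('wrist','w8')
for k in ('beaker_mid','pad_face','refractometer_mid'):
    for r in spot_point('wrist',k)[:2]: print(k,round(r['p'],2),np.round(r['point'],1),atz('wrist',r['point'],Z[k],i))
S=silhouettes('wrist','beaker_mid')[0]; m=S['pixels']; print(S['p'],S['rect'])
A,_=cloud('wrist',d,m,i); print(np.percentile(A,[1,99],axis=0))
for z0,z1 in ((.0,.02),(.02,.04),(.04,.06),(.06,.074),(.074,.082)):
    B=A[(A[:,2]>z0)&(A[:,2]<z1)]
    if len(B)>3: print(z0,len(B),B.min(0),B.max(0),cv2.minEnclosingCircle(B[:,:2].astype(np.float32)))
E
```

```text
pos [ 0.4296 -0.3358  0.2519] jaw 89.92 tilt [-0.0009  0.0013 -1.    ] delta cm [15.18 -1.43  0.05] yaw -0.08 t 12.1 q6 -0.778 open 0.0856 F [-0.5  0.1  0.6]
beaker_mid 0.98 [302.  167.9] [ 0.4376 -0.3569  0.0395]
pad_face 0.55 [373.4 152.9] [ 0.4268 -0.2707  0.008 ]
refractometer_mid 0.77 [463.1 171.1] [ 0.4484 -0.1598  0.014 ]
0.94 [274.5, 143.1, 51.8, 61.8]
[[ 0.4154 -0.3843  0.0042]
 [ 0.4672 -0.332   0.0794]]
0.0 887 [ 0.4172 -0.3987  0.0001] [ 0.4814 -0.3326  0.02  ] ((0.4559885263442993, -0.36252838373184204), 0.03938782960176468)
0.02 366 [ 0.4166 -0.3814  0.02  ] [ 0.4655 -0.3351  0.04  ] ((0.44099029898643494, -0.3578243553638458), 0.024769676849246025)
0.04 453 [ 0.4156 -0.3824  0.04  ] [ 0.4663 -0.334   0.06  ] ((0.4411444067955017, -0.3576338589191437), 0.025696180760860443)
0.06 341 [ 0.4149 -0.3833  0.06  ] [ 0.4674 -0.333   0.074 ] ((0.4412975311279297, -0.35774749517440796), 0.026476949453353882)
0.074 391 [ 0.4141 -0.3851  0.0741] [ 0.4679 -0.33    0.0805] ((0.4411550760269165, -0.3578706681728363), 0.028019364923238754)
```

View pics/w8.png

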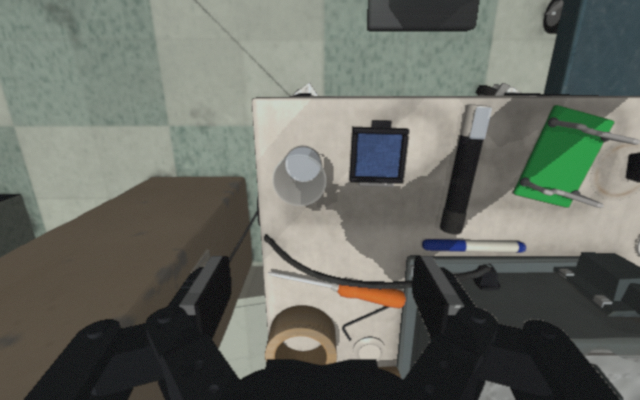

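```bash
python3 - <<'E'
from look import *
p,d,i,P,uv=look('wrist','w8b')
s=(uv[:,0]<250)&(uv[:,1]>175)&(uv[:,1]<260)&(P[:,2]>-.3)
A=P[s]; print(len(A),np.percentile(A,[0,5,50,95,100],axis=0))
s=(uv[:,0]<150)&(uv[:,1]>175)&(uv[:,1]<300); A=P[s]; print(len(A),np.percentile(A,[0,5,50,95,100],axis=0))
s=(P[:,1]<-.39)&(P[:,2]>.02)&(uv[:,1]<250); A=P[s]; print(len(A),A.min(0) if len(A) else '',A.max(0) if len(A) else '')
E
```

```text
3653 [[ 0.4192 -1.0425 -0.3   ]
 [ 0.7026 -1.0156 -0.2947]
 [ 0.7044 -0.8308 -0.2501]
 [ 0.7095 -0.6477 -0.2095]
 [ 0.756  -0.3766  0.2736]]
18527 [[ 0.7008 -1.6906 -0.8849]
 [ 0.7032 -1.5994 -0.8781]
 [ 0.7053 -0.9423 -0.3275]
 [ 0.911  -0.711  -0.0904]
 [ 0.9887 -0.6486 -0.0705]]
19 [ 0.5491 -0.3983  0.0201] [ 0.5536 -0.3901  0.0242]
```

Beaker at (300,175), fitted at (0.4412,−0.3578) with the right diameters. The brown wall starts beyond x=0.70, so it is clear. Descend.

step_arm:
  deltas:
    - {"translation": [4, -2.2, 1.2], "yaw": 0, "gripper": 0}
    - {"translation": [8, -2.2, 1.2], "yaw": 0, "gripper": 0}
    - {"translation": [12, -2.2, 1.2], "yaw": 0, "gripper": 0}
    - {"translation": [15, -2.2, 1.2], "yaw": 0, "gripper": 0}
    - {"translation": [18, -2.2, 1.2], "yaw": 0, "gripper": 0}
    - {"translation": [20.5, -2.2, 1.2], "yaw": 0, "gripper": 0}
    - {"translation": [21.6, -2.2, 1.2], "yaw": 0, "gripper": 0}
    - {"translation": [21.6, -2.2, 1.2], "yaw": 0, "gripper": 0}

```text
clock: 13.2
ee_pos: [0.4409, -0.357, 0.0352]
eef_rot: [0.001, 0.708, 0.0, 0.706]
contact_force: [0.2, -0.4, 0.6]
opening: 0.0855
```

```bash
python3 - <<'E'
from look import *
go((.4412,-.3578,.036),90)
p,d,i,P,uv=look('wrist','w9')
go((.4412,-.3578,.036),90)
E
```

```text
pos [ 0.4409 -0.357   0.0352] jaw 89.95 tilt [-0.0022  0.0022 -1.    ] delta cm [-0.08 -0.08  0.03] yaw -0.05 t 13.2 q6 -0.791 open 0.0855 F [ 0.2 -0.4  0.6]
pos [ 0.4418 -0.3579  0.0366] jaw 89.95 tilt [-0.0004  0.0003 -1.    ] delta cm [ 0.06  0.01 -0.06] yaw -0.05 t 13.25 q6 -0.792 open 0.0854 F [-0.3  0.4 -0.2]
```

View pics/w9.png

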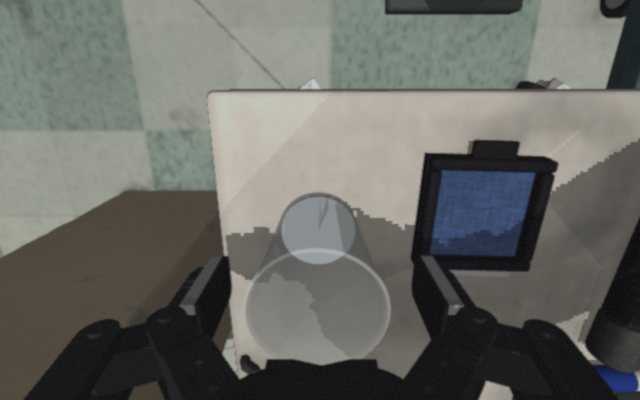

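step_arm:
  deltas:
    - {"translation": [0, 0, 0], "yaw": 0, "gripper": 0.6}
    - {"translation": [0, 0, 0], "yaw": 0, "gripper": 0.6}
    - {"translation": [0, 0, 0], "yaw": 0, "gripper": 0.6}
    - {"translation": [0, 0, 0], "yaw": 0, "gripper": 0.6}
    - {"translation": [0, 0, 0], "yaw": 0, "gripper": 0.6}
    - {"translation": [0, 0, 0], "yaw": 0, "gripper": 0.6}
    - {"translation": [0, 0, 0], "yaw": 0, "gripper": 0.6}
    - {"translation": [-2, 0, 0], "yaw": 0, "gripper": 0.6}
    - {"translation": [-5, 0, 0], "yaw": 0, "gripper": 0.6}
    - {"translation": [-5, 0, 0], "yaw": 0, "gripper": 0.6}
  grip_force: 22

```text
clock: 14.25
ee_pos: [0.4443, -0.3607, 0.0907]
eef_rot: [-0.002, 0.705, -0.002, 0.709]
contact_force: [0.2, -0.2, -0.6]
opening: 0.0545
```

```bash
python3 - <<'E'
from look import *
go((.38,-.2,.22),90)
p,d,i,P,uv=look('wrist','w10')
E
```

```text
pos [ 0.4443 -0.3607  0.0907] jaw 89.93 tilt [ 0.0054 -0.0057 -1.    ] delta cm [-13.05  15.99  -6.38] yaw -0.07 t 14.25 q6 -0.792 open 0.0545 F [ 0.2 -0.2 -0.6]
```

View pics/w10.png

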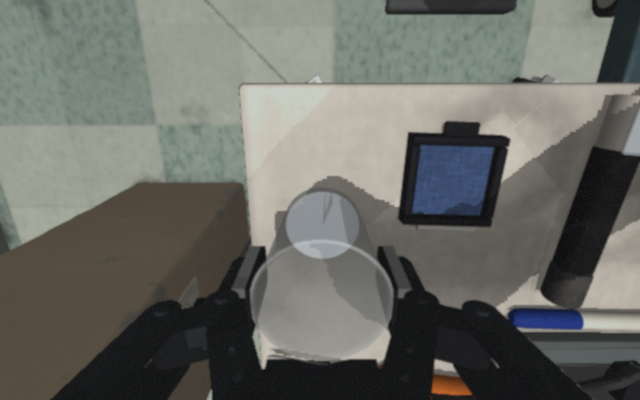

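The beaker is held upright. I'll carry it in front of the seamer.

step_arm:
  deltas:
    - {"translation": [-3, 2, -2], "yaw": 0, "gripper": 0.6}
    - {"translation": [-6, 5, -4], "yaw": 0, "gripper": 0.6}
    - {"translation": [-8, 9, -6], "yaw": 0, "gripper": 0.6}
    - {"translation": [-8, 13, -6], "yaw": 0, "gripper": 0.6}
    - {"translation": [-8, 17, -6], "yaw": 0, "gripper": 0.6}
    - {"translation": [-8, 21, -6], "yaw": 0, "gripper": 0.6}
    - {"translation": [-8, 25, -6], "yaw": 0, "gripper": 0.6}
    - {"translation": [-8, 29, -6], "yaw": 0, "gripper": 0.6}
    - {"translation": [-8, 33, -6], "yaw": 0, "gripper": 0.6}
    - {"translation": [-8, 37, -6], "yaw": 0, "gripper": 0.6}

```text
clock: 15.3
ee_pos: [0.3815, 0.0133, 0.1656]
eef_rot: [0.001, 0.707, -0.001, 0.707]
contact_force: [0.5, 0.1, -0.5]
opening: 0.0546
```

```bash
python3 - <<'E'
from look import *
go((.4597,.2035,.12),90)
E
```

```text
pos [0.3815 0.0133 0.1656] jaw 89.91 tilt [-0.0009  0.     -1.    ] delta cm [ 4.55 19.03  7.79] yaw -0.09 t 15.3 q6 -0.13 open 0.0546 F [ 0.5  0.1 -0.5]
```

step_arm:
  deltas:
    - {"translation": [0, 4, 1], "yaw": 0, "gripper": 0.6}
    - {"translation": [0, 8, 3], "yaw": 0, "gripper": 0.6}
    - {"translation": [1, 12, 5], "yaw": 0, "gripper": 0.6}
    - {"translation": [2, 16, 7], "yaw": 0, "gripper": 0.6}
    - {"translation": [3.5, 19, 7.8], "yaw": 0, "gripper": 0.6}
    - {"translation": [4.5, 19, 7.8], "yaw": 0, "gripper": 0.6}
    - {"translation": [4.5, 19, 7.8], "yaw": 0, "gripper": 0.6}
    - {"translation": [4.5, 19, 7.8], "yaw": 0, "gripper": 0.6}

```text
clock: 16.1
ee_pos: [0.4595, 0.2006, 0.1208]
eef_rot: [0.0, 0.708, -0.001, 0.706]
contact_force: [-0.3, 0.3, 0.1]
opening: 0.0547
```

```bash
python3 - <<'E'
from look import *
go((.4597,.2035,.044),90)
p,d,i,P,uv=look('wrist','w11')
go((.4597,.2035,.044),90)
S=silhouettes('wrist','beaker_mid')
if S:
    m=S[0]['pixels']; A,_=cloud('wrist',d,m,i)
    for z0,z1 in ((.095,.11),(.11,.125),(.125,.14),(.14,.155),(.155,.17)):
        B=A[(A[:,2]>z0)&(A[:,2]<z1)]
        if len(B)>3: print(z0,len(B),B.min(0),B.max(0),cv2.minEnclosingCircle(B[:,:2].astype(np.float32)))
E
```

```text
pos [0.4595 0.2006 0.1208] jaw 89.89 tilt [-0.0021 -0.0012 -1.    ] delta cm [7.68 0.3  0.04] yaw -0.11 t 16.1 q6 0.287 open 0.0547 F [-0.3  0.3  0.1]
pos [0.4601 0.2005 0.1214] jaw 89.85 tilt [-0.0008 -0.0007 -1.    ] delta cm [ 7.74  0.3  -0.03] yaw -0.15 t 16.15 q6 0.287 open 0.0545 F [ 0.6 -0.8 -1. ]
0.095 1742 [0.4329 0.1794 0.095 ] [0.4814 0.2239 0.11  ] ((0.45733100175857544, 0.20163653790950775), 0.02460065297782421)
0.11 2500 [0.4323 0.1778 0.11  ] [0.4823 0.2253 0.125 ] ((0.45732176303863525, 0.20193764567375183), 0.02521420456469059)
0.125 3537 [0.4318 0.1769 0.125 ] [0.4836 0.2262 0.14  ] ((0.457653284072876, 0.20174546539783478), 0.02603207342326641)
0.14 5020 [0.4309 0.1761 0.14  ] [0.4841 0.2271 0.155 ] ((0.4575703740119934, 0.20169557631015778), 0.02679494023323059)
0.155 3777 [0.4293 0.1743 0.155 ] [0.4854 0.2288 0.163 ] ((0.4578127861022949, 0.2026192545890808), 0.029056411236524582)
```

View pics/w11.png

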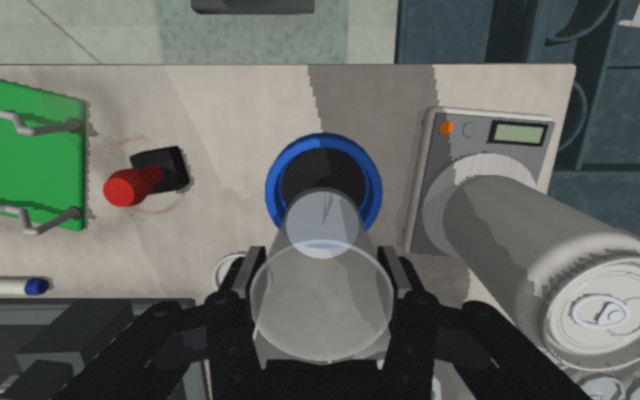

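step_arm:
  deltas:
    - {"translation": [2, 0.2, 0.2], "yaw": 0, "gripper": 0.6}
    - {"translation": [4, 0.2, 0.2], "yaw": 0, "gripper": 0.6}
    - {"translation": [6, 0.2, 0.2], "yaw": 0, "gripper": 0.6}
    - {"translation": [7, 0.2, 0.2], "yaw": 0, "gripper": 0.6}
    - {"translation": [7.5, 0.2, 0.2], "yaw": 0, "gripper": 0.6}
    - {"translation": [7.6, 0.2, 0.2], "yaw": 0, "gripper": 0.6}
    - {"translation": [7.6, 0.2, 0.2], "yaw": 0, "gripper": 0.6}

```text
clock: 16.9
ee_pos: [0.4633, 0.2036, 0.0461]
eef_rot: [0.001, 0.707, -0.0, 0.708]
contact_force: [0.7, -0.2, -1.0]
opening: 0.0547
```

```bash
python3 - <<'E'
from look import *
go((.4597,.2035,.043),90)
p,d,i,P,uv=look('wrist','w12')
go((.4597,.2035,.043),90)
p,d,i2,P2,uv2=look('side','s12'); cv2.imwrite('pics/s12z.png',cv2.resize(p[200:340,220:400],None,fx=4,fy=4))
s=(abs(P[:,0]-.4597)<.033)&(abs(P[:,1]-.2035)<.03)&(P[:,2]>.07)&(P[:,2]<.1); print(np.percentile(P[s],[50,90,95,98],axis=0))
E
```

```text
pos [0.4633 0.2036 0.0461] jaw 89.91 tilt [ 0.0012  0.0002 -1.    ] delta cm [ 0.31 -0.02 -0.36] yaw -0.09 t 16.9 q6 0.29 open 0.0547 F [ 0.7 -0.2 -1. ]
pos [0.4634 0.2038 0.0462] jaw 89.92 tilt [ 0.0016  0.0004 -1.    ] delta cm [ 0.32 -0.03 -0.38] yaw -0.08 t 16.95 q6 0.29 open 0.0542 F [-0.2  0.5  0.5]
[[0.4704 0.2035 0.0816]
 [0.4861 0.2294 0.087 ]
 [0.4868 0.2317 0.0877]
 [0.4874 0.2327 0.0919]]
```

View pics/w12.png

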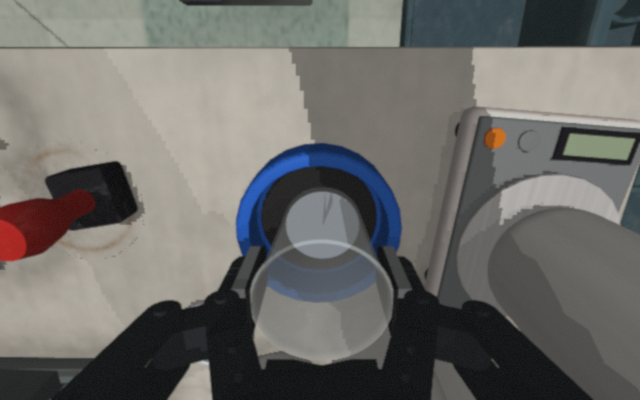

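step_arm:
  deltas:
    - {"translation": [0.15, 0, 0], "yaw": 0, "gripper": 0.6}
    - {"translation": [0.3, 0, 0], "yaw": 0, "gripper": 0.6}
    - {"translation": [0.3, 0, 0], "yaw": 0, "gripper": 0.6}

```text
clock: 17.3
ee_pos: [0.4641, 0.2041, 0.0442]
eef_rot: [0.001, 0.706, -0.0, 0.708]
contact_force: [-2.4, -1.2, 11.7]
opening: 0.0541
```

```bash
python3 - <<'E'
from look import *
go((.4597,.2035,.043),90)
p,d,i,P,uv=look('wrist','w13')
go((.4597,.2035,.043),90)
s=(abs(P[:,0]-.4597)<.033)&(abs(P[:,1]-.2035)<.03)&(P[:,2]>.07)&(P[:,2]<.1); print(np.percentile(P[s],[50,90,95,98],axis=0))
E
```

```text
pos [0.4641 0.2041 0.0442] jaw 89.94 tilt [ 0.0032  0.0005 -1.    ] delta cm [ 0.12 -0.06 -0.44] yaw -0.06 t 17.3 q6 0.29 open 0.0541 F [-2.4 -1.2 11.7]
pos [0.464  0.2041 0.0442] jaw 89.94 tilt [ 0.0031  0.0005 -1.    ] delta cm [ 0.12 -0.06 -0.43] yaw -0.06 t 17.35 q6 0.29 open 0.0547 F [-2.3 -0.7 11. ]
[[0.4703 0.2028 0.0804]
 [0.4869 0.2296 0.0854]
 [0.4875 0.2314 0.0861]
 [0.4882 0.2326 0.0961]]
```

step_arm:
  deltas:
    - {"translation": [-0.2, 0, 0], "yaw": 0, "gripper": 0.2}
    - {"translation": [-0.2, 0, 0], "yaw": 0, "gripper": 0}
    - {"translation": [-0.2, 0, 0], "yaw": 0, "gripper": 0}
    - {"translation": [-0.2, 0, 0], "yaw": 0, "gripper": 0}
    - {"translation": [-0.2, 0, 0], "yaw": 0, "gripper": 0}
    - {"translation": [-2, 0, 0], "yaw": 0, "gripper": 0}
    - {"translation": [-5, 0, 0], "yaw": 0, "gripper": 0}
    - {"translation": [-9, 0, 0], "yaw": 0, "gripper": 0}
    - {"translation": [-13, -3, 0], "yaw": 0, "gripper": 0}
    - {"translation": [-17, -7, -2], "yaw": 0, "gripper": 0}

```text
clock: 18.35
ee_pos: [0.4479, 0.1403, 0.2079]
eef_rot: [-0.0, 0.706, 0.0, 0.708]
contact_force: [-0.6, 0.1, -0.2]
opening: 0.0855
```

```bash
python3 - <<'E'
from look import *
go((.4436,.0685,.16),90)
p,d,i,P,uv=look('wrist','w14')
hsv=cv2.cvtColor(p,cv2.COLOR_BGR2HSV)[uv[:,1],uv[:,0]].astype(int)
near=lambda x,y,r:(abs(P[:,0]-x)<r)&(abs(P[:,1]-y)<r)
S=silhouettes('wrist','beaker_mid')
if S:
    m=S[0]['pixels']; A,_=cloud('wrist',d,m,i)
    for z0,z1 in ((.03,.045),(.045,.06),(.06,.075),(.075,.09)):
        B=A[(A[:,2]>z0)&(A[:,2]<z1)]
        if len(B)>3: print(z0,len(B),B.min(0),B.max(0),cv2.minEnclosingCircle(B[:,:2].astype(np.float32)))
for k in ('stamp_mid',):
    for r in spot_point('wrist',k)[:2]: print(k,round(r['p'],2),np.round(r['point'],1),atz('wrist',r['point'],Z[k],i))
b=near(.4436,.0685,.03)&(abs(P[:,2]-.07)<.004); print('top',b.sum(),cv2.minEnclosingCircle(P[b][:,:2].astype(np.float32)))
b=near(.4436,.0685,.03)&(abs(P[:,2]-.02)<.003); print('base',b.sum(),cv2.minAreaRect(P[b][:,:2].astype(np.float32)))
b=near(.4436,.0685,.03)&(P[:,2]>.025)&(P[:,2]<.066); print('grip',P[b].min(0),P[b].max(0))
E
```

```text
pos [0.4479 0.1403 0.2079] jaw 90.03 tilt [ 0.0036  0.0002 -1.    ] delta cm [ 4.78 -7.18 -0.45] yaw 0.03 t 18.35 q6 0.168 open 0.0855 F [-0.6  0.1 -0.2]
0.03 479 [0.437  0.1809 0.03  ] [0.486  0.2293 0.045 ] ((0.46150556206703186, 0.20536208152770996), 0.024927034974098206)
0.045 570 [0.4363 0.1802 0.045 ] [0.4868 0.2299 0.0599] ((0.46165674924850464, 0.20540010929107666), 0.025618115440011024)
0.06 688 [0.4355 0.1796 0.06  ] [0.4872 0.2308 0.0749] ((0.46147283911705017, 0.20564524829387665), 0.02632806822657585)
0.075 762 [0.4338 0.1781 0.075 ] [0.4885 0.2333 0.0863] ((0.46136531233787537, 0.20570862293243408), 0.02811638079583645)
stamp_mid 0.59 [248.6 164.6] [0.4433 0.0673 0.035 ]
top 402 ((0.44294917583465576, 0.07022688537836075), 0.01075600367039442)
base 599 ((0.442859023809433, 0.06997855007648468), (0.03356846421957016, 0.03409445658326149), 8.736944198608398)
grip [0.4302 0.0578 0.0251] [0.455  0.0825 0.066 ]
```

View pics/w14.png

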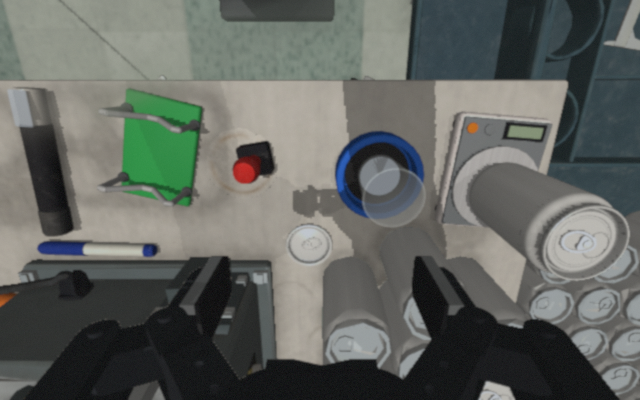

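The beaker stands upright at (0.4615,0.2055), 2.7 mm from the stand's middle, with its rim at 86 mm as expected. The stamp is at (0.4429,0.070), turned about 9°.

step_arm:
  deltas:
    - {"translation": [2, -4, -0.5], "yaw": -8.7, "gripper": 0.35}
    - {"translation": [5, -7, -0.5], "yaw": -8.7, "gripper": 0.35}
    - {"translation": [9, -7, -0.5], "yaw": -8.7, "gripper": 0.35}
    - {"translation": [12, -7, -0.5], "yaw": -8.7, "gripper": 0.35}
    - {"translation": [15, -7, -0.5], "yaw": -8.7, "gripper": 0.35}
    - {"translation": [17, -7, -0.5], "yaw": -8.7, "gripper": 0.35}
    - {"translation": [18, -7, -0.5], "yaw": -8.7, "gripper": 0.35}
    - {"translation": [18, -7, -0.5], "yaw": -8.7, "gripper": 0.35}

```text
clock: 19.3
ee_pos: [0.4388, 0.0707, 0.0237]
eef_rot: [-0.053, 0.707, 0.054, 0.704]
contact_force: [-0.3, -0.6, 0.5]
opening: 0.0555
```

```bash
python3 - <<'E'
from look import *
go((.4429,.070,.028),98.7)
p,d,i,P,uv=look('wrist','w15')
go((.4429,.070,.028),98.7)
E
```

```text
pos [0.4388 0.0707 0.0237] jaw 98.67 tilt [-0.0045 -0.     -1.    ] delta cm [-0.43 -0.13  0.39] yaw -0.03 t 19.3 q6 -0.134 open 0.0555 F [-0.3 -0.6  0.5]
pos [0.44   0.0707 0.0249] jaw 98.66 tilt [-0.0022  0.     -1.    ] delta cm [-0.31 -0.11  0.28] yaw -0.04 t 19.35 q6 -0.134 open 0.0555 F [-0.  -0.4  0.8]
```

View pics/w15.png

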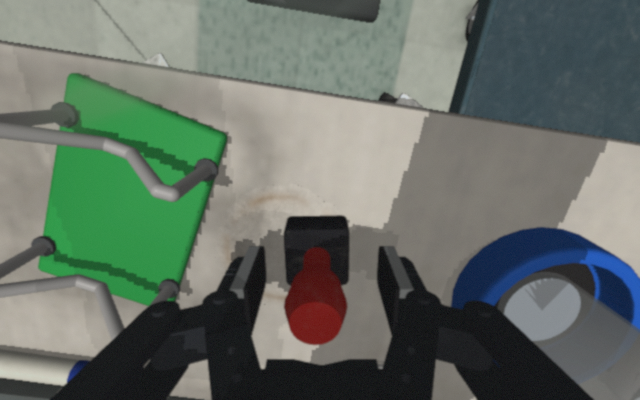

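step_arm:
  deltas:
    - {"translation": [-0.3, -0.1, 0.2], "yaw": 0, "gripper": 0.35}
    - {"translation": [-0.3, -0.1, 0.2], "yaw": 0, "gripper": 0.9}
    - {"translation": [-0.3, -0.1, 0.2], "yaw": 0, "gripper": 0.9}
    - {"translation": [-0.3, -0.1, 0.2], "yaw": 0, "gripper": 0.9}
    - {"translation": [-0.3, -0.1, 0.2], "yaw": 0, "gripper": 0.9}
    - {"translation": [-0.3, -0.1, 0.2], "yaw": 0, "gripper": 0.9}
    - {"translation": [-0.3, -0.1, 0.2], "yaw": 0, "gripper": 0.9}
    - {"translation": [-0.3, -0.1, 0.2], "yaw": 0, "gripper": 0.9}
  grip_force: 35

```text
clock: 20.15
ee_pos: [0.4443, 0.0695, 0.0298]
eef_rot: [-0.053, 0.704, 0.053, 0.706]
contact_force: [0.4, -0.4, 6.3]
opening: 0.0238
```

```bash
python3 - <<'E'
from look import *
go((.4429,.070,.12),90)
E
```

```text
pos [0.4443 0.0695 0.0298] jaw 98.62 tilt [ 0.0028 -0.0003 -1.    ] delta cm [-9.02  0.06 -0.11] yaw 8.62 t 20.15 q6 -0.136 open 0.0238 F [ 0.4 -0.4  6.3]
```

```bash
python3 - <<'E'
from look import *
go((.40,.02,.16),88.5)
go((.40,-.15,.16),88.5)
go((.43,-.26,.12),88.5)
E
```

```text
pos [0.4443 0.0695 0.0298] jaw 98.62 tilt [ 0.0028 -0.0003 -1.    ] delta cm [-13.03  -4.24  -5.09] yaw 10.12 t 20.15 q6 -0.136 open 0.0238 F [ 0.4 -0.4  6.3]
pos [0.4443 0.0695 0.0298] jaw 98.62 tilt [ 0.0028 -0.0003 -1.    ] delta cm [-13.03 -21.05  -7.63] yaw 10.12 t 20.15 q6 -0.136 open 0.0238 F [ 0.4 -0.4  6.3]
pos [0.4443 0.0695 0.0298] jaw 98.62 tilt [ 0.0028 -0.0003 -1.    ] delta cm [ -9.01 -32.37  -6.33] yaw 10.12 t 20.15 q6 -0.136 open 0.0238 F [ 0.4 -0.4  6.3]
```

step_arm:
  deltas:
    - {"translation": [-4, 0, 0], "yaw": 0, "gripper": 0.9}
    - {"translation": [-8, 0, -1], "yaw": 0, "gripper": 0.9}
    - {"translation": [-12, -1, -3], "yaw": 0, "gripper": 0.9}
    - {"translation": [-13, -4.2, -5.1], "yaw": 4, "gripper": 0.9}
    - {"translation": [-13, -8.4, -5.7], "yaw": 10.1, "gripper": 0.9}
    - {"translation": [-13, -12.6, -6.3], "yaw": 10.1, "gripper": 0.9}
    - {"translation": [-13, -16.8, -7], "yaw": 10.1, "gripper": 0.9}
    - {"translation": [-13, -21, -7.6], "yaw": 10.1, "gripper": 0.9}
    - {"translation": [-13, -24, -7.6], "yaw": 10.1, "gripper": 0.9}
    - {"translation": [-13, -24, -7.6], "yaw": 10.1, "gripper": 0.9}

```text
clock: 21.15
ee_pos: [0.4046, -0.1827, 0.159]
eef_rot: [0.01, 0.706, -0.012, 0.708]
contact_force: [-0.7, 0.9, -0.2]
opening: 0.0234
```

```bash
python3 - <<'E'
from look import *
go((.4285,-.264,.1),88.5)
p,d,i,P,uv=look('wrist','w16'); go((.4285,-.264,.1),88.5)
hsv=cv2.cvtColor(p,cv2.COLOR_BGR2HSV)[uv[:,1],uv[:,0]].astype(int)
near=lambda x,y,r:(abs(P[:,0]-x)<r)&(abs(P[:,1]-y)<r)
b=near(.429,-.264,.045)&(P[:,2]>.002)&(P[:,2]<.020)&(hsv[:,2]<110); q=P[b]; print(len(q),np.percentile(q,[0,1,50,99,100],axis=0))
b=near(.429,-.264,.04)&(hsv[:,0]>100)&(hsv[:,0]<130)&(hsv[:,1]>90)&(P[:,2]<.02); A=P[b]; print('felt',len(A),np.percentile(A,[0.5,50,99.5],axis=0),cv2.minAreaRect(A[:,:2].astype(np.float32)))
b=near(.429,-.264,.05)&(abs(P[:,2]-.014)<.0018); A=P[b]; print('rim',len(A),np.percentile(A,[0.5,50,99.5],axis=0),cv2.minAreaRect(A[:,:2].astype(np.float32)))
for r in spot_point('wrist','pad_face')[:2]: print(round(r['p'],2),np.round(r['point'],1),atz('wrist',r['point'],.008,i))
E
```

```text
pos [ 0.4046 -0.1827  0.159 ] jaw 88.25 tilt [ 0.0016 -0.0021 -1.    ] delta cm [ 5.92 -8.05  2.63] yaw -0.25 t 21.15 q6 -0.536 open 0.0234 F [-0.7  0.9 -0.2]
pos [ 0.4039 -0.1805  0.1587] jaw 88.34 tilt [ 0.0003 -0.     -1.    ] delta cm [ 5.87 -8.27  2.7 ] yaw -0.16 t 21.2 q6 -0.535 open 0.0236 F [ 0.7  0.1 -0.9]
3122 [[ 0.3862 -0.2992  0.0022]
 [ 0.3873 -0.2976  0.0037]
 [ 0.4244 -0.262   0.0127]
 [ 0.463  -0.2301  0.0153]
 [ 0.4652 -0.2295  0.0164]]
felt 2767 [[ 0.4022 -0.2921  0.0062]
 [ 0.4292 -0.265   0.0081]
 [ 0.4575 -0.238   0.0139]] ((0.4297814667224884, -0.26468348503112793), (0.05573178827762604, 0.055529940873384476), 88.2191162109375)
rim 1883 [[ 0.388  -0.2981  0.0122]
 [ 0.4276 -0.2644  0.0138]
 [ 0.4675 -0.2303  0.0155]] ((0.42706164717674255, -0.2642765939235687), (0.06789272278547287, 0.0812484472990036), 88.1496810913086)
0.71 [233.9 200.6] [ 0.428  -0.2688  0.008 ]
```

View pics/w16.png

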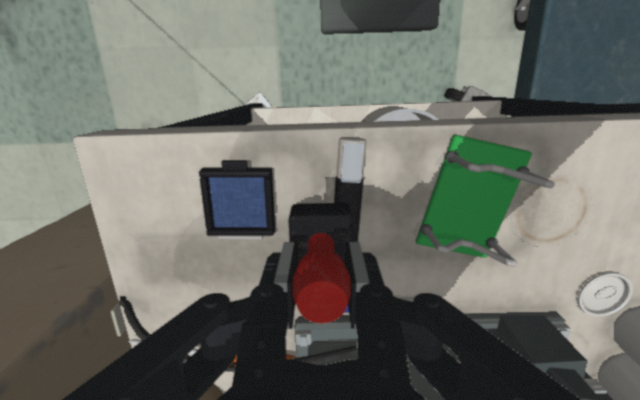

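The felt is centred at (0.4296,−0.2648), 55 mm square as it should be, and the stamp hangs straight. Move over the pad.

step_arm:
  deltas:
    - {"translation": [0, -4, 1.3], "yaw": 0, "gripper": 0.9}
    - {"translation": [1, -8.4, 2.6], "yaw": 0, "gripper": 0.9}
    - {"translation": [4, -8.4, 2.6], "yaw": 0, "gripper": 0.9}
    - {"translation": [6, -8.4, 2.6], "yaw": 0, "gripper": 0.9}
    - {"translation": [7, -8.4, 2.6], "yaw": 0, "gripper": 0.9}
    - {"translation": [7, -8.4, 2.6], "yaw": 0, "gripper": 0.9}
    - {"translation": [7, -8.4, 2.6], "yaw": 0, "gripper": 0.9}

```text
clock: 21.95
ee_pos: [0.4279, -0.263, 0.0894]
eef_rot: [0.009, 0.707, -0.009, 0.707]
contact_force: [-1.0, -0.9, 0.2]
opening: 0.0238
```

```bash
python3 - <<'E'
from look import *
go((.4296,-.2648,.04),88.3)
p,d,i,P,uv=look('wrist','w17'); go((.4296,-.2648,.04),88.3)
near=lambda x,y,r:(abs(P[:,0]-x)<r)&(abs(P[:,1]-y)<r)
for z in (.068,.074,.080,.085,.12,.128):
    b=near(.4296,-.2648,.03)&(abs(P[:,2]-z)<.003); A=P[b]
    if len(A): print(z,len(A),np.percentile(A,[0,2,50,98,100],axis=0).round(4).tolist())
E
```

```text
pos [ 0.4279 -0.263   0.0894] jaw 88.6 tilt [ 0.0003 -0.0002 -1.    ] delta cm [ 4.94 -0.18  0.17] yaw 0.3 t 21.95 q6 -0.653 open 0.0238 F [-1.  -0.9  0.2]
pos [ 0.4284 -0.2635  0.0899] jaw 88.59 tilt [ 0.0013 -0.0011 -1.    ] delta cm [ 4.99 -0.12  0.12] yaw 0.29 t 22.0 q6 -0.653 open 0.0239 F [-0.5  0.5 -0. ]
0.068 232 [[0.409, -0.2788, 0.065], [0.4092, -0.278, 0.0651], [0.4097, -0.2621, 0.0681], [0.4108, -0.2466, 0.0709], [0.4114, -0.2458, 0.071]]
0.074 260 [[0.409, -0.2793, 0.071], [0.4092, -0.2781, 0.0712], [0.4097, -0.2629, 0.074], [0.4108, -0.2467, 0.0769], [0.4125, -0.2458, 0.077]]
0.08 2032 [[0.4091, -0.2793, 0.077], [0.4097, -0.2782, 0.0777], [0.4178, -0.2618, 0.0795], [0.4335, -0.2462, 0.0815], [0.4384, -0.2454, 0.083]]
0.085 147 [[0.419, -0.269, 0.082], [0.4196, -0.2689, 0.0821], [0.4208, -0.262, 0.085], [0.4253, -0.256, 0.0878], [0.4263, -0.2559, 0.088]]
0.12 1257 [[0.4133, -0.2874, 0.117], [0.4139, -0.2858, 0.1171], [0.4181, -0.2615, 0.1201], [0.4356, -0.238, 0.1229], [0.4407, -0.2364, 0.123]]
0.128 2886 [[0.4148, -0.2923, 0.125], [0.4163, -0.2796, 0.1253], [0.4239, -0.2619, 0.1279], [0.437, -0.2443, 0.1304], [0.4406, -0.2368, 0.131]]
```

View pics/w17.png

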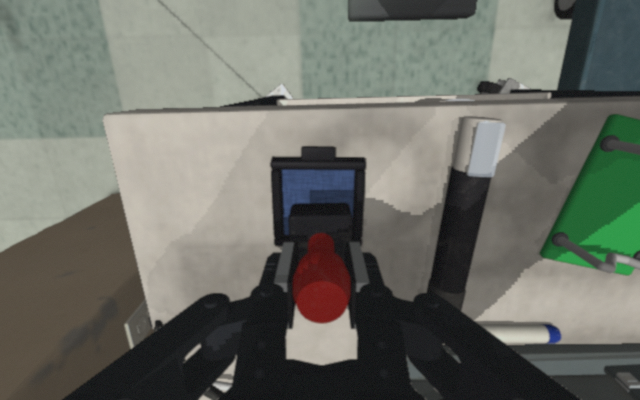

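step_arm:
  deltas:
    - {"translation": [1.5, -0.3, 0.3], "yaw": 0.3, "gripper": 0.9}
    - {"translation": [3, -0.3, 0.3], "yaw": 0.3, "gripper": 0.9}
    - {"translation": [4, -0.3, 0.3], "yaw": 0.3, "gripper": 0.9}
    - {"translation": [4.7, -0.3, 0.3], "yaw": 0.3, "gripper": 0.9}
    - {"translation": [5.0, -0.3, 0.3], "yaw": 0.3, "gripper": 0.9}
    - {"translation": [5.0, -0.3, 0.3], "yaw": 0.3, "gripper": 0.9}

```text
clock: 22.6
ee_pos: [0.4306, -0.2667, 0.0388]
eef_rot: [0.011, 0.707, -0.011, 0.707]
contact_force: [0.9, 0.5, -0.5]
opening: 0.0234
```

```bash
python3 - <<'E'
from look import *
go((.4296,-.2648,.04),88.3)
p,d,i,P,uv=look('wrist','w18'); go((.4296,-.2648,.04),88.3)
near=lambda x,y,r:(abs(P[:,0]-x)<r)&(abs(P[:,1]-y)<r)
for z in (.022,.026,.029,.032):
    b=near(.4296,-.2648,.03)&(abs(P[:,2]-z)<.0015); A=P[b]
    if len(A): print(z,len(A),np.percentile(A,[0,2,50,98,100],axis=0).round(4).tolist())
E
```

```text
pos [ 0.4306 -0.2667  0.0388] jaw 88.24 tilt [-0.0001 -0.     -1.    ] delta cm [-0.12  0.19 -0.1 ] yaw -0.06 t 22.6 q6 -0.649 open 0.0234 F [ 0.9  0.5 -0.5]
pos [ 0.4308 -0.2668  0.0391] jaw 88.24 tilt [ 0.0003 -0.0003 -1.    ] delta cm [-0.09  0.2  -0.12] yaw -0.06 t 22.65 q6 -0.649 open 0.024 F [-0.1 -0.1 -0.9]
0.022 116 [[0.4117, -0.2828, 0.0205], [0.4118, -0.2819, 0.0206], [0.4124, -0.2659, 0.0221], [0.4134, -0.2504, 0.0235], [0.4147, -0.2497, 0.0235]]
0.026 170 [[0.4116, -0.2829, 0.0245], [0.4118, -0.2821, 0.0246], [0.4124, -0.2648, 0.0264], [0.4264, -0.2491, 0.0275], [0.4338, -0.2491, 0.0275]]
0.029 1901 [[0.4118, -0.2829, 0.0275], [0.4124, -0.2818, 0.0277], [0.4205, -0.2655, 0.029], [0.4362, -0.2499, 0.0302], [0.4418, -0.2492, 0.0305]]
0.032 74 [[0.4134, -0.2775, 0.0305], [0.4178, -0.277, 0.0306], [0.4233, -0.2662, 0.0322], [0.4305, -0.2595, 0.0334], [0.4332, -0.2526, 0.0334]]
```

View pics/w18.png

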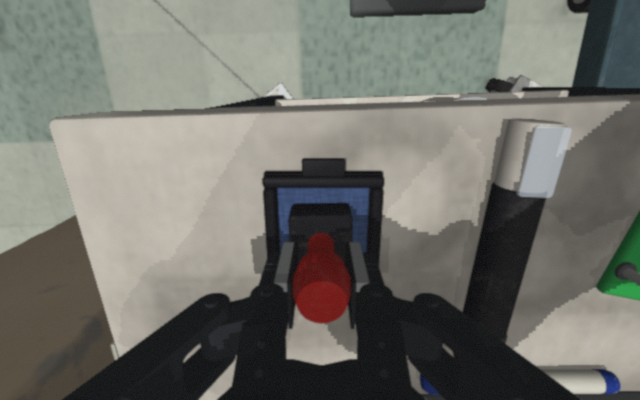

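step_arm:
  deltas:
    - {"translation": [0.15, 0, 0], "yaw": 0, "gripper": 0.9}
    - {"translation": [0.15, 0, 0], "yaw": 0, "gripper": 0.9}
    - {"translation": [0.05, 0, 0], "yaw": 0, "gripper": 0.35}
    - {"translation": [0, 0, 0], "yaw": 0, "gripper": 0.35}
    - {"translation": [0, 0, 0], "yaw": 0, "gripper": 0.35}
    - {"translation": [0, 0, 0], "yaw": 0, "gripper": 0.35}
    - {"translation": [-2, 0, 0], "yaw": 0, "gripper": 0.35}
    - {"translation": [-6, 0, 0], "yaw": 0, "gripper": 0.35}
    - {"translation": [-10, 0, 0], "yaw": 0, "gripper": 0.35}
    - {"translation": [-14, 4, 0], "yaw": 0, "gripper": 0.35}

```text
clock: 23.65
ee_pos: [0.4327, -0.2342, 0.1762]
eef_rot: [0.011, 0.706, -0.014, 0.708]
contact_force: [1.9, -0.0, -0.0]
opening: 0.0557
```

```bash
python3 - <<'E'
from look import *
go((.4530,-.16,.1),86)
p,d,i,P,uv=look('wrist','w19'); go((.4530,-.16,.1),86)
near=lambda x,y,r:(abs(P[:,0]-x)<r)&(abs(P[:,1]-y)<r)
b=near(.4296,-.2648,.03)&(abs(P[:,2]-.028)<.002); print('stamp base',b.sum(),np.median(P[b],0),cv2.minAreaRect(P[b][:,:2].astype(np.float32)))
b=near(.4296,-.2648,.03)&(abs(P[:,2]-.078)<.003); print('stamp top',b.sum(),P[b].max(0),cv2.minEnclosingCircle(P[b][:,:2].astype(np.float32)))
b=(abs(P[:,1]+.157)<.045)&(P[:,0]>.35)&(P[:,0]<.545)&(P[:,2]>.008)&(P[:,2]<.04)
# remove other stuff
A=P[b]; print(np.percentile(A,[0,100],axis=0))
r=cv2.minAreaRect(A[:,:2].astype(np.float32)); print('tube rect',r)
for x in np.arange(.365,.55,.01):
    s=A[abs(A[:,0]-x)<.005]
    if len(s)>3: print(x.round(3),len(s),s[:,1].min().round(4),s[:,1].max().round(4),np.percentile(s[:,2],95).round(4))
S=silhouettes('wrist','refractometer_mid')
for r in spot_point('wrist','refractometer_mid')[:2]: print(round(r['p'],2),np.round(r['point'],1),atz('wrist',r['point'],.014,i))
if S:
    B,_=cloud('wrist',d,S[0]['pixels'],i); B=B[B[:,2]>.01]; print('sil',S[0]['p'],cv2.minAreaRect(B[:,:2].astype(np.float32)),B.min(0),B.max(0))
E
```

```text
pos [ 0.4327 -0.2342  0.1762] jaw 87.98 tilt [ 0.0024 -0.0031 -1.    ] delta cm [7.6  7.51 1.75] yaw 1.98 t 23.65 q6 -0.589 open 0.0557 F [ 1.9 -0.  -0. ]
pos [ 0.4341 -0.2289  0.1814] jaw 88.28 tilt [ 0.0078 -0.0011 -1.    ] delta cm [8.15 6.95 1.62] yaw 2.28 t 23.7 q6 -0.587 open 0.0556 F [-1.2  4.2  3.6]
stamp base 684 [ 0.4219 -0.2601  0.0281] ((0.4297400414943695, -0.26665663719177246), (0.03386067599058151, 0.03385945409536362), 89.29585266113281)
stamp top 471 [ 0.4394 -0.2564  0.0792] ((0.4302847981452942, -0.2664642632007599), 0.010191717185080051)
[[ 0.369  -0.1923  0.0081]
 [ 0.545  -0.1421  0.0302]]
tube rect ((0.45884689688682556, -0.16001348197460175), (0.03780120983719826, 0.18002314865589142), 81.27690124511719)
0.365 38 -0.165 -0.1469 0.0253
0.375 328 -0.166 -0.1421 0.0291
0.385 313 -0.1669 -0.1452 0.0292
0.395 299 -0.1675 -0.1456 0.0291
0.405 291 -0.1693 -0.1436 0.029
0.415 306 -0.1703 -0.1434 0.0274
0.425 287 -0.1709 -0.144 0.0276
0.435 284 -0.1715 -0.1452 0.0274
0.445 272 -0.1724 -0.146 0.0274
0.455 268 -0.1735 -0.1459 0.0275
0.465 258 -0.1739 -0.1472 0.0273
0.475 247 -0.175 -0.1482 0.0273
0.485 239 -0.1756 -0.1487 0.0273
0.495 243 -0.177 -0.1501 0.0274
0.505 238 -0.1776 -0.1499 0.0282
0.515 93 -0.1783 -0.1507 0.0275
0.525 32 -0.1789 -0.1507 0.0245
0.545 19 -0.1923 -0.1768 0.0121
0.89 [393.4 188.6] [ 0.4524 -0.162   0.014 ]
0.62 [544.5 176.3] [ 0.4446 -0.0129  0.014 ]
```

View pics/w19.png

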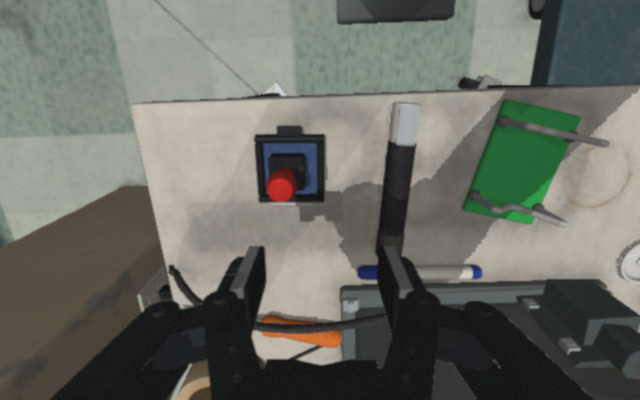

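The stamp stands on the felt at (0.4298,−0.2666), 2 mm off centre, with its top at 78–79 mm as expected. The refractometer runs from (405,103) to (390,250), with its middle at (0.451,−0.160) at about −4.8°.

step_arm:
  deltas:
    - {"translation": [3, 4, 1], "yaw": 3, "gripper": 0.3}
    - {"translation": [6, 6.7, 1.7], "yaw": 3, "gripper": 0.3}
    - {"translation": [10, 6.7, 1.7], "yaw": 3, "gripper": 0.3}
    - {"translation": [11, 6.7, 1.7], "yaw": 3, "gripper": 0.3}
    - {"translation": [11, 6.7, 1.7], "yaw": 3, "gripper": 0.3}
    - {"translation": [11, 6.7, 1.7], "yaw": 3, "gripper": 0.3}

```text
clock: 24.4
ee_pos: [0.4511, -0.1659, 0.0647]
eef_rot: [0.03, 0.706, -0.03, 0.707]
contact_force: [-0.9, 0.4, 1.1]
opening: 0.0595
```

```bash
python3 - <<'E'
from look import *
go((.451,-.1597,.004),85.2)
p,d,i,P,uv=look('wrist','w20'); go((.451,-.1597,.004),85.2)
b=(abs(P[:,1]+.157)<.045)&(P[:,0]>.35)&(P[:,0]<.535)&(P[:,2]>.008)&(P[:,2]<.04); A=P[b]
for x in np.arange(.365,.55,.01):
    s=A[abs(A[:,0]-x)<.005]
    if len(s)>3: print(x.round(3),len(s),s[:,1].min().round(4),s[:,1].max().round(4),np.percentile(s[:,2],95).round(4))
for r in spot_point('wrist','refractometer_mid')[:2]: print(round(r['p'],2),np.round(r['point'],1),atz('wrist',r['point'],.014,i))
E
```

```text
pos [ 0.4511 -0.1659  0.0647] jaw 85.17 tilt [ 0.0004 -0.0005 -1.    ] delta cm [ 6.07  0.62 -0.07] yaw -0.03 t 24.4 q6 -0.4 open 0.0595 F [-0.9  0.4  1.1]
pos [ 0.4518 -0.1662  0.0654] jaw 85.17 tilt [ 0.0019 -0.0013 -1.    ] delta cm [ 6.14  0.65 -0.14] yaw -0.03 t 24.45 q6 -0.4 open 0.0596 F [ 0.2 -1.3  0.5]
0.365 43 -0.1652 -0.1513 0.026
0.375 823 -0.1662 -0.1413 0.0292
0.385 779 -0.1664 -0.1419 0.0292
0.395 734 -0.1674 -0.1421 0.0293
0.405 708 -0.1689 -0.1424 0.029
0.415 713 -0.1699 -0.1425 0.0274
0.425 678 -0.1709 -0.1439 0.0274
0.435 637 -0.1712 -0.1445 0.0273
0.445 612 -0.1722 -0.1457 0.0275
0.455 589 -0.1732 -0.1463 0.0274
0.465 551 -0.1738 -0.1467 0.0274
0.475 526 -0.1743 -0.1481 0.0274
0.485 508 -0.1753 -0.1486 0.0274
0.495 503 -0.177 -0.1491 0.0274
0.505 528 -0.1778 -0.1488 0.0281
0.515 463 -0.1781 -0.1504 0.0282
0.525 314 -0.1786 -0.1508 0.0279
0.79 [331.2 215.6] [ 0.451  -0.1584  0.014 ]
```

View pics/w20.png

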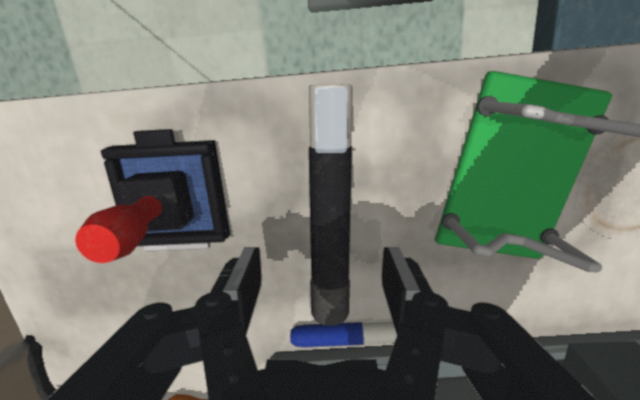

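step_arm:
  deltas:
    - {"translation": [1.5, 0.6, -0.1], "yaw": 0, "gripper": 0.3}
    - {"translation": [3.5, 0.6, -0.1], "yaw": 0, "gripper": 0.3}
    - {"translation": [5, 0.6, -0.1], "yaw": 0, "gripper": 0.3}
    - {"translation": [5.8, 0.6, -0.1], "yaw": 0, "gripper": 0.3}
    - {"translation": [6.0, 0.6, -0.1], "yaw": 0, "gripper": 0.3}
    - {"translation": [6.0, 0.6, -0.1], "yaw": 0, "gripper": 0.3}

```text
clock: 25.1
ee_pos: [0.4508, -0.1594, 0.0047]
eef_rot: [0.029, 0.706, -0.03, 0.707]
contact_force: [-0.5, 0.3, 0.4]
opening: 0.0596
```

```bash
python3 - <<'E'
from look import *
snapshot('scene'); go((.451,-.1597,.004),85.2)
E
```

```text
pos [ 0.451  -0.1595  0.0049] jaw 85.22 tilt [ 0.0014 -0.0008 -1.    ] delta cm [ 0.09 -0.02 -0.  ] yaw 0.02 t 25.15 q6 -0.389 open 0.0597 F [0.1 0.5 0.4]
```

step_arm:
  deltas:
    - {"translation": [0, 0, 0], "yaw": 0, "gripper": 0.9}
    - {"translation": [0, 0, 0], "yaw": 0, "gripper": 0.9}
    - {"translation": [0, 0, 0], "yaw": 0, "gripper": 0.9}
    - {"translation": [0, 0, 0], "yaw": 0, "gripper": 0.9}
    - {"translation": [0, 0, 0], "yaw": 0, "gripper": 0.9}
    - {"translation": [0, 0, 0], "yaw": 0, "gripper": 0.9}
    - {"translation": [0, 0, 0], "yaw": 0, "gripper": 0.9}
  grip_force: 45

```text
clock: 25.85
ee_pos: [0.4508, -0.1593, 0.0048]
eef_rot: [0.029, 0.706, -0.03, 0.707]
contact_force: [-1.1, 0.1, 6.1]
opening: 0.0254
```

```bash
python3 - <<'E'
from look import *
go((.451,-.1597,.11),85.2)
go((.435,-.0357,.11),75.8)
E
```

```text
pos [ 0.4508 -0.1593  0.0048] jaw 85.23 tilt [ 0.0011 -0.0009 -1.    ] delta cm [-10.52  -0.05   0.04] yaw 0.03 t 25.85 q6 -0.389 open 0.0254 F [-1.1  0.1  6.1]
pos [ 0.4508 -0.1593  0.0048] jaw 85.23 tilt [ 0.0011 -0.0009 -1.    ] delta cm [-10.53  12.17  -2.59] yaw 9.43 t 25.85 q6 -0.389 open 0.0254 F [-1.1  0.1  6.1]
```

step_arm:
  deltas:
    - {"translation": [-3, 0, 0], "yaw": 0, "gripper": 0.9}
    - {"translation": [-6, 0, -0.5], "yaw": 0, "gripper": 0.9}
    - {"translation": [-9, 0, -1.2], "yaw": 0, "gripper": 0.9}
    - {"translation": [-10.5, 3, -1.5], "yaw": 3, "gripper": 0.9}
    - {"translation": [-10.5, 6, -1.8], "yaw": 6, "gripper": 0.9}
    - {"translation": [-10.5, 9, -2.2], "yaw": 9.4, "gripper": 0.9}
    - {"translation": [-10.5, 12.2, -2.6], "yaw": 9.4, "gripper": 0.9}
    - {"translation": [-10.5, 12.2, -2.6], "yaw": 9.4, "gripper": 0.9}
    - {"translation": [-10.5, 12.2, -2.6], "yaw": 9.4, "gripper": 0.9}

```text
clock: 26.75
ee_pos: [0.434, -0.0347, 0.1088]
eef_rot: [0.086, 0.702, -0.087, 0.702]
contact_force: [0.6, 0.6, -1.7]
opening: 0.025
```

```bash
python3 - <<'E'
from look import *
go((.435,-.0357,.034),75.8)
p,d,i,P,uv=look('wrist','w21'); go((.435,-.0357,.034),75.8)
hsv=cv2.cvtColor(p,cv2.COLOR_BGR2HSV)[uv[:,1],uv[:,0]].astype(int)
near=lambda x,y,r:(abs(P[:,0]-x)<r)&(abs(P[:,1]-y)<r)
g=(hsv[:,0]>45)&(hsv[:,0]<75)&(hsv[:,1]>120)&near(.437,-.036,.1)&(abs(P[:,2]-.009)<.004)
print('base',g.sum(),cv2.minAreaRect(P[g][:,:2].astype(np.float32)))
w=near(.435,-.036,.065)&(P[:,2]>.014)&(P[:,2]<.06); print('wires',w.sum(),cv2.minAreaRect(P[w][:,:2].astype(np.float32)) if w.any() else '')
u=np.array([np.cos(np.radians(-14.2)),np.sin(np.radians(-14.2))]); v=np.array([-u[1],u[0]])
A=P[near(.435,-.036,.11)&(P[:,2]>.085)&(P[:,2]<.142)]
t=(A[:,:2]-[.435,-.0357])@u; n=(A[:,:2]-[.435,-.0357])@v
for lo in np.arange(-.09,.09,.01):
    s=(t>lo)&(t<lo+.01)&(abs(n)<.03)
    if s.sum()>5: print(round(lo,3),s.sum(),'n',np.percentile(n[s],[1,99]).round(4),'z',np.percentile(A[s,2],[2,98]).round(4))
print(t[abs(n)<.02].min())
for r in spot_point('wrist','cradle_seat')[:1]: print(round(r['p'],2),np.round(r['point'],1),atz('wrist',r['point'],.043,i))
for r in spot_point('wrist','refractometer_mid')[:1]: print(round(r['p'],2),np.round(r['point'],1),atz('wrist',r['point'],.119,i))
E
```

```text
pos [ 0.434  -0.0347  0.1088] jaw 75.93 tilt [-0.0007 -0.0004 -1.    ] delta cm [ 7.48 -0.07  0.13] yaw 0.13 t 26.75 q6 0.02 open 0.025 F [ 0.6  0.6 -1.7]
pos [ 0.4343 -0.0353  0.1089] jaw 75.86 tilt [-0.0003 -0.0005 -1.    ] delta cm [ 7.49 -0.02  0.08] yaw 0.06 t 26.8 q6 0.02 open 0.0253 F [ 0.1 -0.1 -1.7]
base 3357 ((0.4318538010120392, -0.03497684374451637), (0.07588933408260345, 0.10925078392028809), 76.01431274414062)
wires 912 ((0.4333503842353821, -0.0352279394865036), (0.07549092918634415, 0.07953229546546936), 76.04863739013672)
-0.09 547 n [-0.0102  0.0135] z [0.1209 0.1332]
-0.08 1689 n [-0.0103  0.0134] z [0.1212 0.1335]
-0.07 1592 n [-0.0102  0.0136] z [0.1212 0.1334]
-0.06 1449 n [-0.0101  0.0136] z [0.1212 0.1334]
-0.05 1362 n [-0.0111  0.0144] z [0.1209 0.133 ]
-0.04 1335 n [-0.011   0.0147] z [0.1214 0.1316]
-0.03 1233 n [-0.0109  0.0145] z [0.1215 0.1316]
-0.02 2182 n [-0.017   0.0209] z [0.1143 0.1412]
-0.01 2066 n [-0.0239  0.0278] z [0.1179 0.1404]
-0.0 1146 n [-0.0107  0.0147] z [0.1224 0.1391]
0.01 950 n [-0.0108  0.0149] z [0.1215 0.1317]
0.02 879 n [-0.0106  0.0148] z [0.1216 0.1314]
0.03 841 n [-0.0108  0.015 ] z [0.1211 0.1314]
0.04 606 n [-0.0114  0.016 ] z [0.1185 0.1313]
0.05 14 n [-0.012   0.0162] z [0.1177 0.1235]
-0.08280139399425893
0.8 [319.1 264.4] [ 0.4326 -0.0343  0.119 ]
```

View pics/w21.png

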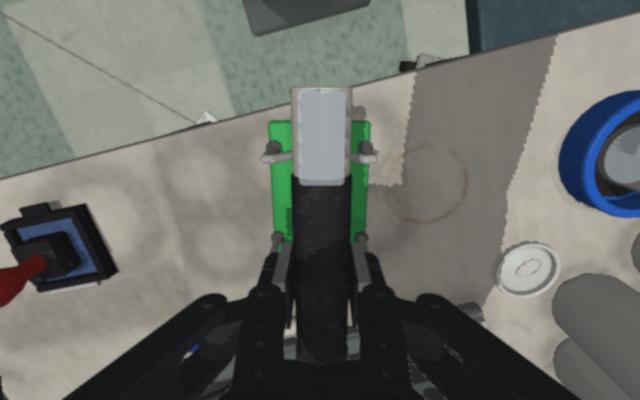

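The tube hangs in line over the cradle, offset about 2 mm sideways and 3 mm along. I'll correct both and lower it.

step_arm:
  deltas:
    - {"translation": [2, -0.2, 0.2], "yaw": 0, "gripper": 0.9}
    - {"translation": [4, -0.2, 0.2], "yaw": 0, "gripper": 0.9}
    - {"translation": [5.5, -0.2, 0.2], "yaw": 0, "gripper": 0.9}
    - {"translation": [6.7, -0.2, 0.2], "yaw": 0, "gripper": 0.9}
    - {"translation": [7.1, -0.2, 0.2], "yaw": 0, "gripper": 0.9}
    - {"translation": [7.1, -0.2, 0.2], "yaw": 0, "gripper": 0.9}

```text
clock: 27.5
ee_pos: [0.4355, -0.0381, 0.0376]
eef_rot: [0.088, 0.702, -0.088, 0.701]
contact_force: [-0.5, -0.1, -2.0]
opening: 0.0251
```

```bash
python3 - <<'E'
from look import *
go((.435,-.0357,.034),75.8)
p,d,i,P,uv=look('wrist','w22'); go((.435,-.0357,.034),75.8)
u=np.array([np.cos(np.radians(-14.2)),np.sin(np.radians(-14.2))]); v=np.array([-u[1],u[0]])
near=lambda x,y,r:(abs(P[:,0]-x)<r)&(abs(P[:,1]-y)<r)
A=P[near(.435,-.036,.11)&(P[:,2]>.03)&(P[:,2]<.08)]
t=(A[:,:2]-[.435,-.0357])@u; n=(A[:,:2]-[.435,-.0357])@v
for lo in (-.07,-.06,-.03,.01,.02,.03):
    s=(t>lo)&(t<lo+.01)&(abs(n)<.02)
    if s.sum()>5: print(round(lo,3),s.sum(),'n',np.percentile(n[s],[1,99]).round(4),'z',np.percentile(A[s,2],[2,98]).round(4))
p,d,i,P,uv=look('scene','c22'); cv2.imwrite('pics/c22z.png',cv2.resize(p[150:270,240:400],None,fx=4,fy=4))
E
```

```text
pos [ 0.4355 -0.0381  0.0376] jaw 75.76 tilt [-0.0013  0.0001 -1.    ] delta cm [ 0.36  0.23 -0.1 ] yaw -0.04 t 27.5 q6 0.016 open 0.0251 F [-0.5 -0.1 -2. ]
pos [ 0.436  -0.0381  0.0382] jaw 75.77 tilt [-0.0001 -0.0001 -1.    ] delta cm [ 0.42  0.21 -0.16] yaw -0.03 t 27.55 q6 0.016 open 0.0253 F [-0.2  0.1 -2.2]
-0.07 1599 n [-0.0131  0.0108] z [0.0499 0.0623]
-0.06 1472 n [-0.0131  0.0107] z [0.0499 0.0623]
-0.03 1248 n [-0.014   0.0116] z [0.0503 0.0604]
0.01 1059 n [-0.0147  0.0126] z [0.0511 0.0754]
0.02 888 n [-0.0137  0.012 ] z [0.05   0.0602]
0.03 912 n [-0.0164  0.0144] z [0.0375 0.0602]
```

View pics/w22.png

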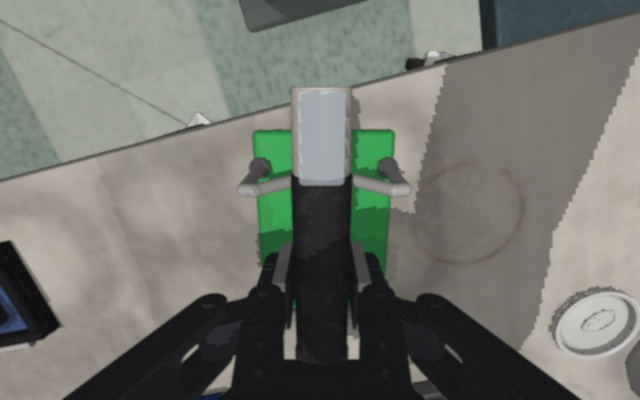

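View pics/c22z.png

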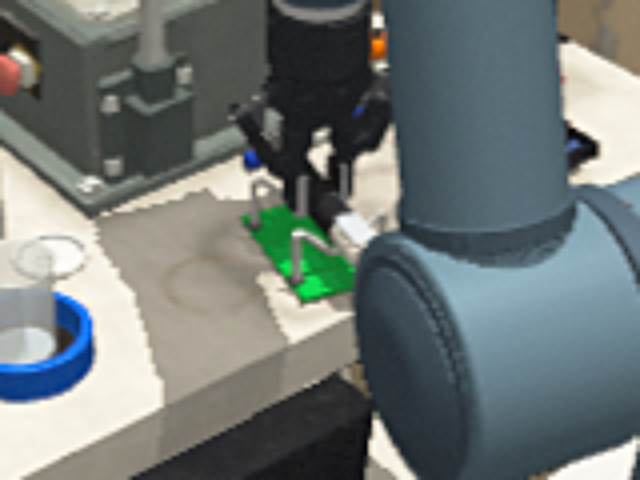

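step_arm:
  deltas:
    - {"translation": [0.15, 0.1, 0], "yaw": 0, "gripper": 0.9}
    - {"translation": [0.3, 0.1, 0], "yaw": 0, "gripper": 0.9}
    - {"translation": [0.3, 0.1, 0], "yaw": 0, "gripper": 0.9}

```text
clock: 27.9
ee_pos: [0.4363, -0.0366, 0.0352]
eef_rot: [0.087, 0.702, -0.087, 0.702]
contact_force: [0.1, -0.1, -1.9]
opening: 0.0253
```

```bash
python3 - <<'E'
from look import *
go((.435,-.0357,.034),75.8); snapshot('scene'); go((.435,-.0357,.034),75.8)
E
```

```text
pos [ 0.4363 -0.0366  0.0352] jaw 75.84 tilt [ 0.0004 -0.0002 -1.    ] delta cm [ 0.12  0.05 -0.15] yaw 0.04 t 27.9 q6 0.018 open 0.0253 F [ 0.1 -0.1 -1.9]
pos [ 0.4363 -0.0366  0.0352] jaw 75.84 tilt [ 0.0003 -0.0002 -1.    ] delta cm [ 0.12  0.05 -0.15] yaw 0.04 t 27.95 q6 0.018 open 0.0255 F [ 1.2  0.5 -1.6]
```

step_arm:
  deltas:
    - {"translation": [0.1, 0, 0], "yaw": 0, "gripper": 0.9}
    - {"translation": [0.15, 0, 0], "yaw": 0, "gripper": 0.9}
    - {"translation": [0.15, 0, 0], "yaw": 0, "gripper": 0.9}

```text
clock: 28.25
ee_pos: [0.4365, -0.0371, 0.0343]
eef_rot: [0.087, 0.701, -0.088, 0.702]
contact_force: [-3.3, -1.6, 6.7]
opening: 0.0257
```

```bash
python3 - <<'E'
from look import *
go((.435,-.0357,.034),75.8); snapshot('scene'); go((.435,-.0357,.034),75.8)
E
```

```text
pos [ 0.4365 -0.0371  0.0343] jaw 75.83 tilt [ 0.0007 -0.0013 -1.    ] delta cm [ 0.03  0.09 -0.18] yaw 0.03 t 28.25 q6 0.018 open 0.0257 F [-3.3 -1.6  6.7]
pos [ 0.4365 -0.037   0.0343] jaw 75.82 tilt [ 0.0007 -0.0012 -1.    ] delta cm [ 0.03  0.09 -0.17] yaw 0.02 t 28.3 q6 0.018 open 0.0257 F [-2.5 -1.1  6.1]
```

The tube is seated, with Fz at +6 N. I'll open and rise straight up.

step_arm:
  deltas:
    - {"translation": [0, 0, 0], "yaw": 0, "gripper": 0.4}
    - {"translation": [0, 0, 0], "yaw": 0, "gripper": 0.4}
    - {"translation": [0, 0, 0], "yaw": 0, "gripper": 0.4}
    - {"translation": [0, 0, 0], "yaw": 0, "gripper": 0.4}
    - {"translation": [-1.5, 0, 0], "yaw": 0, "gripper": 0.4}
    - {"translation": [-4, 0, 0], "yaw": 0, "gripper": 0.4}
    - {"translation": [-8, 0, 0], "yaw": 0, "gripper": 0.4}
    - {"translation": [-13, 0, -1], "yaw": 0, "gripper": 0.4}
    - {"translation": [-18, 0, -3], "yaw": 0, "gripper": 0.4}
    - {"translation": [-23, 0, -4], "yaw": 0, "gripper": 0.4}

```text
clock: 29.3
ee_pos: [0.3969, -0.0266, 0.2595]
eef_rot: [0.087, 0.702, -0.087, 0.701]
contact_force: [1.6, -0.8, -0.4]
opening: 0.0513
```

step_arm:
  deltas:
    - {"translation": [-2, 0, 0], "yaw": 0, "gripper": 0.4}
    - {"translation": [-2, 0, 0], "yaw": 0, "gripper": 0.4}
    - {"translation": [-2, 0, 0], "yaw": 0, "gripper": 0.4}

```text
clock: 29.6
ee_pos: [0.3988, -0.0271, 0.2777]
eef_rot: [0.087, 0.702, -0.087, 0.702]
contact_force: [0.1, 0.2, -0.8]
opening: 0.0512
```

```bash
python3 - <<'E'
from look import *
go((.435,-.0357,.034),75.8)
p,d,i,P,uv=look('wrist','w23')
near=lambda x,y,r:(abs(P[:,0]-x)<r)&(abs(P[:,1]-y)<r)
C=np.array([.4348,-.0357]); u=np.array([np.cos(np.radians(-14.2)),np.sin(np.radians(-14.2))]); v=np.array([-u[1],u[0]])
A=P[near(.435,-.036,.11)&(P[:,2]>.03)&(P[:,2]<.08)]
t=(A[:,:2]-C)@u; n=(A[:,:2]-C)@v
for lo in np.arange(-.09,.09,.01):
    s=(t>lo)&(t<lo+.01)&(abs(n)<.02)
    if s.sum()>5: print(round(lo,3),s.sum(),'n',np.percentile(n[s],[1,99]).round(4),'z',np.percentile(A[s,2],[2,98]).round(4))
s=abs(n)<.02; print('ends',t[s].min(),t[s].max())
for r in spot_point('wrist','refractometer_mid')[:1]: print('refr',round(r['p'],2),atz('wrist',r['point'],.043,i))
for r in spot_point('wrist','stamp_mid')[:1]: print('stamp',round(r['p'],2),atz('wrist',r['point'],.043,i))
hsv=cv2.cvtColor(p,cv2.COLOR_BGR2HSV)[uv[:,1],uv[:,0]].astype(int)
g=(hsv[:,0]>45)&(hsv[:,0]<75)&(hsv[:,1]>120)&near(.437,-.036,.1)&(abs(P[:,2]-.009)<.004)
print('base',g.sum(),cv2.minAreaRect(P[g][:,:2].astype(np.float32)))
for nm in ('scene','side'):
    p,d,i,P,uv=look(nm,nm+'23')
    for k,z in (('can_mid',.093),('beaker_mid',.0455),('stamp_mid',.043)):
        for r in spot_point(nm,k)[:2]: print(nm,k,round(r['p'],2),np.round(r['point'],1),atz(nm,r['point'],z))
E
```

```text
pos [ 0.3988 -0.0271  0.2777] jaw 75.83 tilt [ 0.0005 -0.0002 -1.    ] delta cm [24.37  0.06  3.71] yaw 0.03 t 29.6 q6 0.02 open 0.0512 F [ 0.1  0.2 -0.8]
-0.08 216 n [-0.0114  0.0117] z [0.0348 0.0589]
-0.07 183 n [-0.0115  0.0118] z [0.0468 0.0594]
-0.06 187 n [-0.0116  0.0119] z [0.0468 0.0594]
-0.05 186 n [-0.0182  0.0186] z [0.0382 0.0591]
-0.04 234 n [-0.019   0.0183] z [0.0386 0.0579]
-0.03 183 n [-0.0132  0.0135] z [0.0447 0.0574]
-0.02 175 n [-0.0119  0.0137] z [0.0445 0.0579]
-0.01 171 n [-0.012   0.0138] z [0.0437 0.0576]
-0.0 167 n [-0.0121  0.0126] z [0.0485 0.0577]
0.01 156 n [-0.0122  0.0127] z [0.0476 0.0574]
0.02 157 n [-0.0123  0.0128] z [0.0477 0.0575]
0.03 199 n [-0.019   0.0195] z [0.0367 0.0573]
0.04 155 n [-0.0125  0.0138] z [0.0457 0.0575]
0.05 165 n [-0.0126  0.0145] z [0.0461 0.0585]
0.06 156 n [-0.0126  0.0146] z [0.0451 0.0581]
0.07 132 n [-0.0128  0.0148] z [0.0442 0.0581]
ends -0.07965362799836448 0.08018476183851099
refr 0.84 [ 0.4354 -0.0317  0.043 ]
stamp 0.67 [ 0.4333 -0.2637  0.043 ]
base 2168 ((0.43403539061546326, -0.03545259311795235), (0.07517655193805695, 0.11199304461479187), 75.86616516113281)
scene can_mid 0.84 [202.7 226.8] [0.4716 0.3154 0.093 ]
scene can_mid 0.22 [202.8 245.4] [0.4043 0.3506 0.093 ]
scene beaker_mid 0.81 [242.1 228.8] [0.4567 0.2116 0.0455]
scene stamp_mid 0.69 [243.  228.5] [0.4592 0.2074 0.043 ]
side can_mid 0.62 [291.6 275.5] [0.4695 0.3182 0.093 ]
side beaker_mid 0.86 [307.2 248.4] [0.4564 0.1932 0.0455]
side stamp_mid 0.62 [336.4 150.6] [ 0.4276 -0.2737  0.043 ]
```

View pics/w23.png

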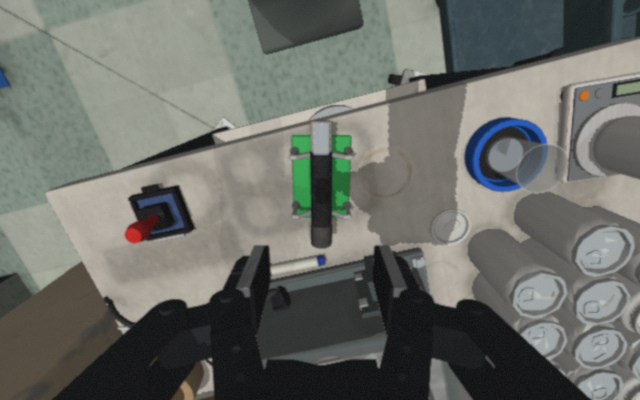

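View pics/side23.png

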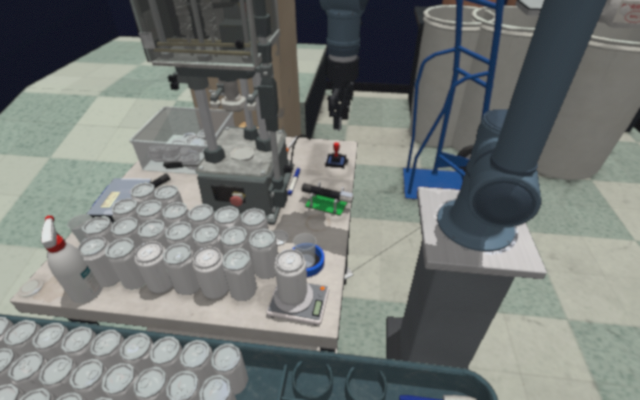

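The tube's axis lies at 43–44 mm, its ends are even at ±80 mm about the cradle's middle, and it is in line within about 1°. The can, beaker and stamp all stand upright, and the arm is clear. Hand in.

```bash
python3 - <<'E'
from plant import finish_job
print(finish_job())
E
```

```text
the job is handed in; nothing more can be done
None
```

I placed all four items on their holders and handed the job in at about 30 s of the 109 s allowed, with the gripper clear of everything. `finish_job` gives no verdict, so the figures below are from my own last checks.

| Item | Where it ended up | Offset from middle | Limit |
|---|---|---|---|
| Can | Upright on the scale pan | about 1 mm | 15 mm |
| Beaker | Upright on the cup stand floor, rim at 86 mm | about 3 mm | 18 mm |
| Stamp | Upright on the ink pad felt | about 2 mm | 13 mm |
| Refractometer | In both Vs, axis at 43–44 mm, in line within about 1° | about 1 mm | 18 mm |

- **How measured:** these come from the wrist camera's depth readings right after each release. The can, beaker and stamp were not depth-measured again, but the last pictures still showed them standing upright.
- **One disagreement:** in those last pictures the network points put the can 6–9 mm off, the beaker about 9–11 mm off and the stamp 4–9 mm off. The scene camera also took the beaker for the stamp. I trusted the depth fits because they matched the given sizes; the can, beaker and stamp points, apart from that mix-up, were also within the limits.

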